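# Lay out the coffee board in the pantry

## Robot

A 6-joint arm with a two-finger parallel gripper is mounted at the origin on the work surface. World frame = base frame: x ahead of the robot, y to its left, z up, the work surface at z = 0. Lengths are in m, angles in rad, forces in N, time in s.
With the tool pointing down it reaches from about 0.225 to 0.875 m from the base axis. Payload 3.4 kg.
Tool frame: the origin (TCP) lies at the very end of the fingers, on their centre line; the grasp point (between the pads) lies 19 mm behind it (ctrl.tcp_to_grasp is the distance from the TCP to the grasp point, in m); z points along the fingers, y is the line along which they close (so a half turn about z gives the same grasp; the last joint's range is limited). The gripper opens to 85 mm and grips with 20 to 120 N. Pads are 22 mm wide; open, the fingers measure 114 mm over their backs; the gripper's body (76 mm by 85 mm) begins 54 mm behind the grasp point. The pads swing forward as they close: fully open they stand 13 mm farther back than shut.
Start: joints at [1.173, 0.276, 1.505, -0, 1.361, -0.121], TCP at [0.157, 0.553, 0.231] pointing down, gripper open.
Joint ranges: [-2.89, 2.89], [-0.75, 2.08], [0.22, 2.7], [-1.18, 4.32], [0.11, 2.71], [-2.7, 2.7]. Speed limits (rad/s): [2.57, 2.57, 3.14, 3.14, 3.14, 3.14].

## Interface

Orientations are given as a rotation vector (axis times angle).
In Python, from rig import ctrl gives the robot as it stands.
- The arm moves only by the tool carry_out, never from a script. Its argument "targets" is a list of rows, each a list of 2 entries, a list of its own where there are three numbers: the shift along the tool's x, y, z scaled (see below), then the turn, a rotation vector about the tool's x, y, z scaled (see below). In form: [[[tx, ty, tz], [ax, ay, az]], ...]. A call has 1 to 8 rows; each row is the pose to reach, as a shift and turn from the pose commanded when the call began, along the tool's axes at that moment, turning the shorter way round; what a row does not reach only later rows make up. The controller multiplies each number of a shift by 0.75 m and each number of a turn by 180 degrees. A row lasts 1/12 s, in which the tool goes at most 41.7 mm and 7.16 degrees, less where a joint would pass 70% of its speed; a pose out of reach is approached as far as the arm can. A call with a number of a shift or a turn outside -1 to 1 is refused whole. A call with a gripper value outside its range is refused whole. "gripper" is the opening, from 0 (shut) to 1 (fully open), set as the call begins (left out, the last holds). The fingers move at their own pace and stop on an object; "force" is the grip in N (left out, the last holds). Time passes only in rows, so rows that repeat a pose let the fingers close. It gives the time, the measured TCP pose, the force, the opening and the grip force at its end, in the units of the state.
- ctrl.get_obs(): the state, without advancing time (a new reading comes with each control period).
- ctrl.get_image(name): name is "scene" or "top"; returns the picture (480x640x3 uint8, red, green, blue); there is no depth.
- ctrl.get_calibration(name): a dict with "camera_matrix" (3x3 intrinsics, pixels), "R" (3x3) and "t" (3): a world point X has camera coordinates R X + t. Camera axes: x right, y down, z forward; pixel columns grow to the right and rows downward; lengths in m; the calibration is good to about 2 mm. A picture is of the moment at which its call begins. get_calibration takes no time and is no camera call.
- ctrl.close_job(): hands the job in; it is judged then, once.
The state is a dict: "time": time; "qpos": joint angles; "joint_velocities": joint speeds; "effort": joint torques, N m; "position": TCP position; "tool_rot": TCP orientation; "contact_force": force on the tool from outside, world axes, zero at the start; "ft_torque": the same for the moment, N m; "opening": finger opening in m; "grip_force": force on a finger pad.
Only numpy, scipy, OpenCV 4.12 (cv2) and the standard library are available. Lean on these libraries where they do the work, as an engineer would, in place of code of your own. Each camera call takes 0.05 s, during which the arm holds its last target. There are 200 camera calls.

## Task

Lay out the coffee board: stand the brown coffee jar in the middle of the square slate coaster and the white sugar jar in the middle of the round blue coaster, with the green tea tin centred on top of the coffee jar. Stand the grey milk jug on the bare wood midway between the two coasters, and the steel cocoa shaker on the counter beyond the board's far long side (the side away from the robot), straight behind the jug, square to the board's length, with its centre 10 cm from the jug's centre. Leave the red pepper mill where it stands, and leave everything upright.

Things in the scene. Friction and masses are not known exactly. Their poses are not given: they have to be found in the camera images.
- board: Long wooden serving board with round ends, fixed, 350 mm long, 110 mm wide, 12 mm thick, lying on the white stone counter. Origin: centre of the underside, z up. y runs along its length, x across it and away from the robot (within 20 degrees of world x). The two coasters lie on it, 115 mm either side of its origin along y, so its origin is the point midway between them.
- slate_coaster: Square dark grey slate coaster, 90 x 90 x 5 mm, fixed on top of the board at one end or the other; its upper face is 17 mm above the counter. Origin: centre of the underside, z up. Sides parallel to the board's.
- blue_coaster: Round blue ceramic coaster, 90 mm across, 5 mm thick, fixed on top of the board at the other end; its upper face is 17 mm above the counter. Origin: centre of the underside, z up. 
- coffee_jar: Upright round jar, dark coffee brown with a flat pale wooden lid of the same width: 64 mm across, 90 mm tall, about 0.35 kg. Loose, stands on the counter at the start. Origin: centre of the underside, z up. 
- sugar_jar: Upright round white ceramic jar with a cork lid and a small round cork knob: 60 mm across, 66 mm tall to the lid's top, 78 mm with the knob, about 0.28 kg. Loose, stands on the counter at the start. Origin: centre of the underside, z up. 
- tea_tin: Square green tin with a small brass plate on its lid: 55 x 55 mm, 50 mm tall, about 0.12 kg. Loose, stands on the counter at the start. Origin: centre of the underside, z up. x and y square to its sides.
- milk_jug: Open grey round jug like a small mug: 60 mm across, 80 mm tall, about 0.22 kg, with one handle on its own +y side reaching 48 mm from its axis; grip it across x, clear of the handle. Loose, stands on the counter at the start. Its centre, as used for placing, is the axis of the round part. Origin: centre of the underside, z up. 
- shaker: Round stainless steel cocoa shaker with a black band and a domed top with holes: 50 mm across, straight-sided to 70 mm, 94 mm tall, about 0.18 kg. Loose, stands on the counter at the start. Origin: centre of the underside, z up. 
- pepper_mill: Waisted red pepper mill, 52 mm across the foot, 118 mm tall, loose, standing upright among the other things. Not part of the layout: leave it alone. Origin: centre of the underside, z up. 
Not all that is in view belongs to the job. Leave any purple look-alike of the sugar_jar alone.

How it is judged:
At the end, for the whole second after the job is handed in: Coffee jar and sugar jar on their coasters within 15 mm of centre; tea tin on the coffee jar within 12 mm; jug on the board within 15 mm of midway; shaker on the counter behind, 85-115 mm from the jug, within 20 mm of the cross line; pepper mill within 20 mm; all upright, still, released (horizontal distance between coffee_jar and slate_coaster below 0.015 m and height (world z) of coffee_jar between 0.013 and 0.021 m and horizontal distance between sugar_jar and blue_coaster below 0.015 m and height (world z) of sugar_jar between 0.013 and 0.021 m and horizontal distance between tea_tin and coffee_jar below 0.012 m and height (world z) of tea_tin between 0.102 and 0.112 m and x of milk_jug in the frame of board between -0.015 and 0.015 m and y of milk_jug in the frame of board between -0.015 and 0.015 m and height (world z) of milk_jug between 0.008 and 0.016 m and x of shaker in the frame of board above 0.07 m and y of shaker in the frame of board between -0.02 and 0.02 m and horizontal distance between shaker and milk_jug between 0.085 and 0.115 m and height (world z) of shaker between -0.004 and 0.004 m and angle between each of coffee_jar, sugar_jar, tea_tin, milk_jug, shaker, pepper_mill's own z axis and vertical below 0.1 rad and linear speed of each of coffee_jar, sugar_jar, tea_tin, milk_jug, shaker below 0.02 m/s and contact force between each of coffee_jar, sugar_jar, tea_tin, milk_jug, shaker and the fingers below 0.1 N and distance of pepper_mill from where it was at the start of the episode below 0.02 m); the robot touches nothing.
It fails at once if the pepper mill is moved or knocked over (distance of pepper_mill from where it was at the start of the episode above 0.03 m or angle between pepper_mill's own z axis and vertical above 0.5 rad).
It also fails if it takes over 120 s, if anything falls off the work surface, if the arm or the gripper's body presses on something with over 40 N, if the wrist force passes 120 N, or if a joint passes its speed limit or range.

## Working session

There is one attempt and no reset: what is moved stays moved. The work goes in short steps, Python scripts to look and compute and a tool call to move; the robot and the scene stay as the last step left them, time stands still between calls to the robot, and variables do not carry over. Pictures are saved under pics/ and viewed, at most 14 in all, crops included, and the job is handed in when it is done.

Besides the shell and the picture viewer there is one more tool, called after "Emit:" by a JSON object that holds its "fn" and its "kwargs", one argument or row to a line. carry_out: Moves the arm, as the interface text tells. Its arguments: {"type":"object","properties":{"targets":{"type":"array"},"gripper":{"type":"number"},"force":{"type":"number"}},"required":["targets"]}

```bash
ls; mkdir -p pics; python3 - <<'E'
from rig import ctrl
import cv2,numpy as np
o=ctrl.get_obs(); print(o)
for n in("scene","top"):
    im=ctrl.get_image(n); cv2.imwrite(f"pics/{n}0.png",im[:,:,::-1]); c=ctrl.get_calibration(n); print(n,c)
E
```

```text
pics
{'time': 0.0, 'qpos': array([ 1.17301976e+00,  2.76606326e-01,  1.50615255e+00, -2.13141412e-05,
        1.36074405e+00, -1.20971381e-01]), 'joint_velocities': array([ 8.73770525e-04, -3.38623226e-05,  8.11495949e-04,  3.18493129e-04,
       -1.00905355e-04, -1.82960777e-03]), 'effort': array([ 7.07000381e-04, -4.16780698e+01, -2.45806664e+01,  9.76128763e-05,
        1.09480342e-02,  3.58901116e-05]), 'position': array([0.1569186 , 0.55259779, 0.23042555]), 'tool_rot': array([-4.33345829e-01, -3.11108595e+00,  2.90822730e-03]), 'contact_force': array([ 0.27962093,  0.93292725, -0.39880127]), 'ft_torque': array([-0.03279192,  0.00265082,  0.0374436 ]), 'grip_force': 0.0, 'opening': 0.08558241674597947}
scene {'camera_matrix': array([[506.33904209,   0.        , 323.21334156],
       [  0.        , 506.33904209, 247.52596052],
       [  0.        ,   0.        ,   1.        ]]), 'R': array([[ 0.28098237,  0.95958295,  0.01579452],
       [ 0.54007849, -0.14449717, -0.82911748],
       [-0.79332473,  0.24149768, -0.55885127]]), 't': array([-0.14182205, -0.23024617,  1.58592996])}
top {'camera_matrix': array([[600.41038742,   0.        , 328.74083227],
       [  0.        , 600.41038742, 242.82860015],
       [  0.        ,   0.        ,   1.        ]]), 'R': array([[ 0.01261645, -0.99991454, -0.00342593],
       [-0.9857254 , -0.01186201, -0.16794265],
       [ 0.16788766,  0.00549586, -0.98579081]]), 't': array([0.02365948, 0.48978646, 1.34413206])}
```

View pics/scene0.png

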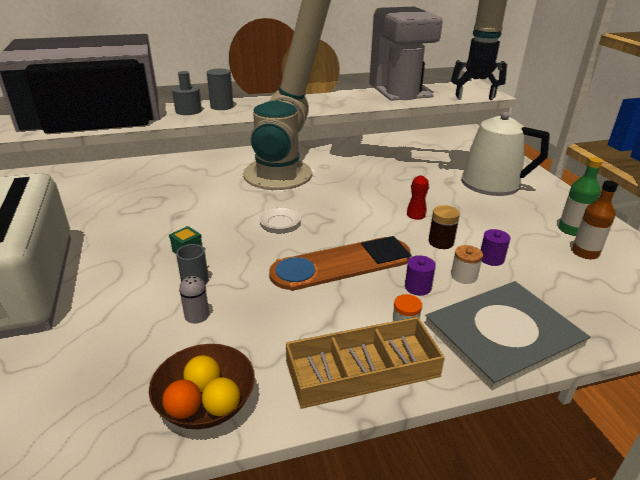

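View pics/top0.png

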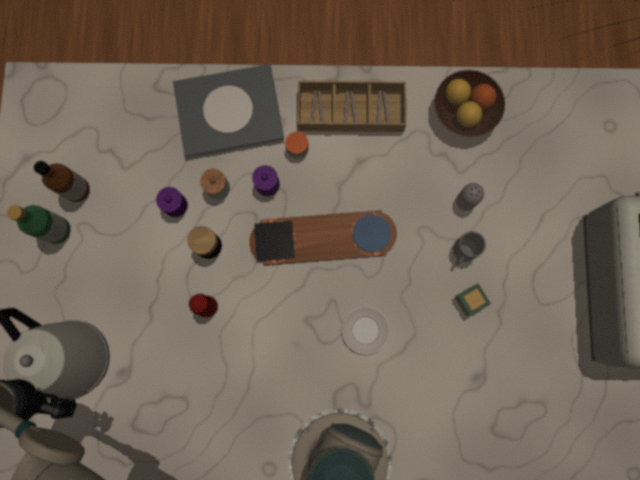

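The top view shows the robot base at the bottom, about (340,470), with world +x up and +y left.

Candidates (top pixel / scene pixel):
- **Sugar jar:** white with cork lid (214,183)/(466,264). Possible confusions are the purple jars (171,202)/(495,247) and (265,180)/(420,275), and the orange-lidded jar (297,144)/(407,310). I choose the cork one.
- **Coffee jar:** (204,241)/(443,228). The brown and green bottles at (60,185) and (40,224) are not it.
- **Tea tin:** (473,300)/(185,240).
- **Jug:** (469,247)/(193,265).
- **Shaker:** (471,196)/(194,300).
- **Pepper mill:** (202,305)/(419,197).
- **Board:** slate coaster (274,240), blue coaster (371,233).

I'll check the choice in one close crop.

```bash
python3 - <<'E'
import cv2,numpy as np
s=cv2.imread("pics/scene0.png");t=cv2.imread("pics/top0.png")
def c(im,x,y,w,h,k):return cv2.resize(im[y:y+h,x:x+w],None,fx=k,fy=k,interpolation=cv2.INTER_CUBIC)
a=c(t,150,150,130,100,3);b=c(t,420,160,100,100,3);d=c(s,395,170,130,100,3);e=c(s,150,225,100,100,3)
cv2.imwrite("pics/crop1.png",np.vstack([np.hstack([a,b]),np.hstack([d,e])]))
E
```

```text
(no output)
```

View pics/crop1.png

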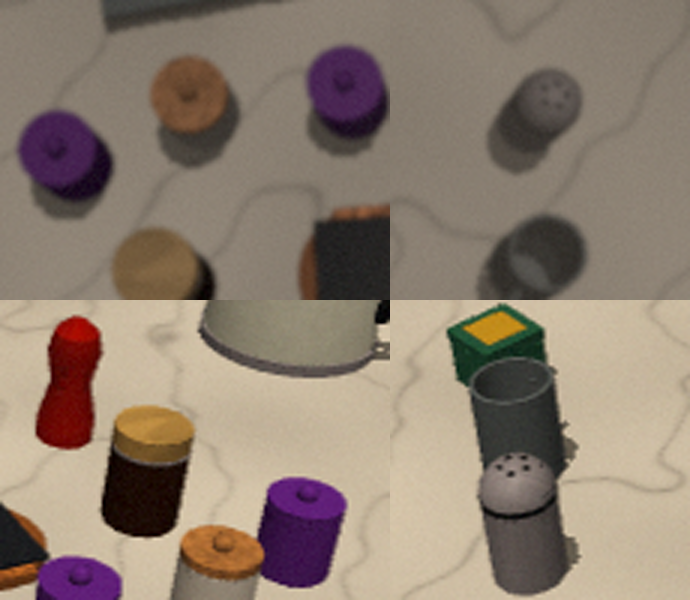

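The crop confirms the cork-lidded sugar jar at (214,183), between the two purple jars. It also shows the coffee jar, shaker, jug and tin, with the jug's handle to its lower left in the top view. Next I measure.

```bash
cat > h.py <<'E'
import cv2,numpy as np
from rig import ctrl
CAL={n:ctrl.get_calibration(n) for n in("scene","top")}
def ray(n,uv):
    c=CAL[n];d=c["R"].T@np.linalg.solve(c["camera_matrix"],np.array([uv[0],uv[1],1.]));return -c["R"].T@c["t"],d/np.linalg.norm(d)
def plane(n,uv,z):
    o,d=ray(n,uv);return o+d*(z-o[2])/d[2]
def tri(a,b):
    (o1,d1),(o2,d2)=ray("top",a),ray("scene",b)
    s=np.linalg.lstsq(np.c_[d1,-d2],o2-o1,rcond=None)[0];p,q=o1+s[0]*d1,o2+s[1]*d2
    return (p+q)/2,np.linalg.norm(p-q)
def proj(n,X):
    c=CAL[n];p=c["camera_matrix"]@(c["R"]@np.asarray(X)+c["t"]);return p[:2]/p[2]
def blob(im,roi,lo,hi):
    x,y,w,h=roi;m=cv2.inRange(cv2.cvtColor(im[y:y+h,x:x+w],cv2.COLOR_BGR2HSV),lo,hi)
    m=cv2.morphologyEx(m,cv2.MORPH_CLOSE,np.ones((3,3)))
    c=max(cv2.findContours(m,cv2.RETR_EXTERNAL,cv2.CHAIN_APPROX_NONE)[0],key=cv2.contourArea)+[[x,y]]
    M=cv2.moments(c);return c,np.array([M["m10"],M["m01"]])/M["m00"],M["m00"]
E
python3 - <<'E'
from h import *
s=cv2.imread("pics/scene0.png");t=cv2.imread("pics/top0.png")
H=lambda im,p:cv2.cvtColor(im,cv2.COLOR_BGR2HSV)[p[1],p[0]].tolist()
for k,im,pts in(("top",t,dict(sug=(214,178),cof=(203,238),cofside=(215,250),tin=(475,301),ting=(460,305),slate=(275,240),blue=(372,232),wood=(325,236),mill=(203,303),jugin=(475,240),jugsh=(463,247),jugshadow=(457,262),shtop=(475,190),shsh=(455,207),ctr=(500,215))),
 ("scene",s,dict(sug=(466,253),sugside=(465,270),cof=(447,212),cofside=(443,235),tin=(187,234),slate=(388,250),blue=(295,270),wood=(340,265),jug=(190,270),jugin=(192,252),sh=(195,308),shdome=(193,288),ctr=(150,280),mill=(419,200)))):
    print(k,{a:H(im,p) for a,p in pts.items()})
E
```

```text
top {'sug': [13, 135, 96], 'cof': [16, 122, 128], 'cofside': [17, 149, 12], 'tin': [18, 132, 139], 'ting': [26, 34, 53], 'slate': [10, 20, 39], 'blue': [103, 64, 84], 'wood': [12, 143, 102], 'mill': [3, 203, 89], 'jugin': [17, 36, 50], 'jugsh': [20, 27, 85], 'jugshadow': [17, 44, 52], 'shtop': [9, 34, 106], 'shsh': [17, 44, 81], 'ctr': [16, 44, 140]}
scene {'sug': [13, 182, 153], 'sugside': [14, 52, 141], 'cof': [18, 167, 177], 'cofside': [7, 181, 31], 'tin': [20, 220, 197], 'slate': [135, 18, 29], 'blue': [104, 144, 117], 'wood': [12, 202, 144], 'jug': [60, 13, 57], 'jugin': [40, 14, 56], 'sh': [9, 43, 83], 'shdome': [11, 37, 132], 'ctr': [20, 51, 205], 'mill': [2, 248, 103]}
```

```bash
python3 - <<'E'
from h import *
s=cv2.imread("pics/scene0.png");t=cv2.imread("pics/top0.png")
T={};S={}
def B(im,k,roi,lo,hi,D):
    c,m,a=blob(im,roi,lo,hi);D[k]=c
    e=cv2.fitEllipse(c);r=cv2.minAreaRect(c);print(k,"cen",m.round(1),"A",a,"ell",np.round(e[0],1),np.round(e[1],1),"bb",cv2.boundingRect(c),"rect",np.round(np.r_[r[0],r[1],r[2]],1));return m
print("TOP")
a={}
for k,roi,lo,hi in(("sug",(195,163,36,36),(5,90,60),(22,255,255)),("cof",(180,220,45,45),(8,80,80),(25,255,255)),("plate",(450,280,45,45),(12,90,90),(30,255,255)),
 ("slate",(240,210,65,60),(0,0,10),(180,60,62)),("blue",(340,205,65,60),(85,40,40),(125,255,255)),("board",(235,195,175,85),(5,90,60),(20,255,255)),("mill",(180,285,45,45),(0,150,20),(10,255,255)),
 ("jug",(440,220,55,60),(0,0,0),(180,255,66)),("shk",(452,175,40,40),(0,0,50),(13,40,130))): a[k]=B(t,k,roi,lo,hi,T)
print("SCENE");b={}
for k,roi,lo,hi in(("sug",(445,240,45,30),(5,120,60),(22,255,255)),("cof",(425,200,45,25),(12,90,80),(25,255,255)),("plate",(165,220,45,30),(15,150,120),(30,255,255)),
 ("slate",(355,232,60,35),(0,0,0),(180,70,70)),("blue",(270,250,50,40),(90,80,40),(120,255,255)),("mill",(400,170,35,55),(0,150,20),(10,255,255)),
 ("jug",(170,240,50,36),(0,0,0),(180,40,100)),("shk",(175,268,40,60),(0,0,0),(180,75,165))): b[k]=B(s,k,roi,lo,hi,S)
for k in b: p,e=tri(a[k],b[k]);print(k,"tri",p.round(4),"gap",round(e,4))
for im,D,n in((t,T,"t"),(s,S,"s")): cv2.drawContours(im,list(D.values()),-1,(255,0,255),1)
A=cv2.resize(t[160:325,170:500],None,fx=2.4,fy=2.4);C=cv2.resize(s[165:330,160:490],None,fx=2.4,fy=2.4)
cv2.imwrite("pics/ov.png",cv2.resize(np.vstack([A,C]),(800*600//792*792//600,600) if 0 else (600,600)))
E
```

```text
TOP
sug cen [212.8 181.4] A 488.5 ell [212.7 181.4] [25.  25.1] bb (200, 169, 26, 26) rect [212.5 181.5  25.   25.   90. ]
cof cen [201.1 239.5] A 588.0 ell [201.1 239.5] [26.9 28. ] bb (187, 226, 29, 28) rect [201.  239.5  27.   28.   90. ]
plate cen [474.3 298.9] A 252.5 ell [474.3 299. ] [18.1 19. ] bb (464, 289, 21, 21) rect [474.3 298.8  17.1  16.5  59. ]
slate cen [273.9 240.7] A 1220.0 ell [273.8 240.8] [41.  42.2] bb (255, 222, 39, 39) rect [273.5 240.9  36.1  37.3  86.1]
blue cen [371.3 233. ] A 945.0 ell [371.3 233. ] [34.3 35.2] bb (354, 216, 36, 35) rect [371.5 233.   34.   35.   90. ]
board cen [338.8 236. ] A 4554.5 ell [324.9 237. ] [ 47.9 170.6] bb (261, 211, 136, 54) rect [327.7 237.1  45.8 136.6  85.7]
mill cen [202.8 305.2] A 415.5 ell [202.8 305.3] [19.6 27.3] bb (190, 295, 27, 22) rect [202.7 305.3  27.2  19.6  14. ]
jug cen [468.3 246.5] A 487.0 ell [467.9 247.3] [21.9 35.4] bb (453, 233, 31, 32) rect [466.7 247.9  23.   36.   54.5]
shk cen [469.5 196.2] A 419.0 ell [469.4 196.2] [18.6 30.2] bb (455, 183, 29, 28) rect [469.6 196.9  19.6  29.6  36.9]
SCENE
sug ce
[... 604 characters left out ...]
417.8 198. ] A 613.0 ell [417.7 198.8] [17.4 50.4] bb (407, 176, 22, 44) rect [418.2 197.2  18.1  43.4   9.1]
jug cen [191.6 260.4] A 785.5 ell [191.7 260.7] [30.  35.6] bb (176, 244, 32, 32) rect [191.2 260.7  33.6  27.5  80.1]
shk cen [194.8 293.9] A 1456.5 ell [195.1 293. ] [33.1 63.1] bb (179, 268, 36, 56) rect [196.2 295.1  55.9  33.9  86.9]
sug tri [0.6269 0.2998 0.0618] gap 0.0002
cof tri [0.4862 0.315  0.0815] gap 0.002
plate tri [ 0.3636 -0.3007  0.0506] gap 0.0012
slate tri [0.4976 0.1588 0.0135] gap 0.001
blue tri [ 0.519  -0.0709  0.0133] gap 0.0012
mill tri [0.3418 0.3117 0.0513] gap 0.0003
jug tri [ 0.4825 -0.2911  0.0534] gap 0.0039
shk tri [ 0.6008 -0.2951  0.0538] gap 0.0005
```

View pics/ov.png

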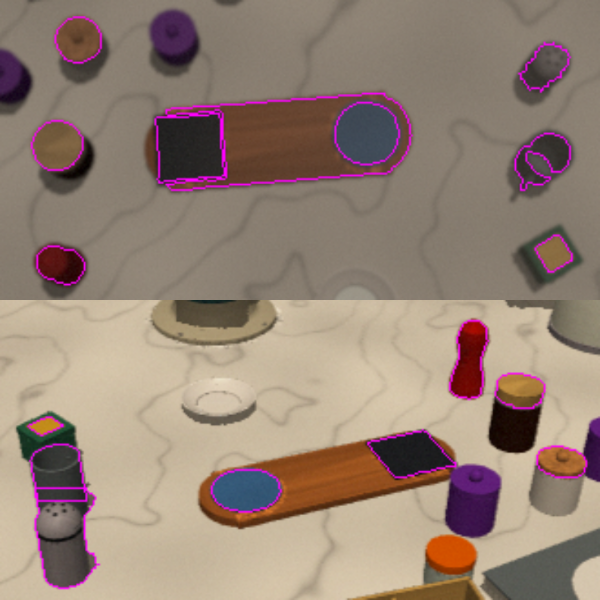

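The overlay shows clean outlines for both coasters, the sugar and coffee lids and the tin plate. The jug and shaker blobs are merged with their sides or shadows, so I'll use rim and dome extents for those.

```bash
python3 - <<'E'
from h import *
s=cv2.imread("pics/scene0.png");t=cv2.imread("pics/top0.png")
P=lambda n,uv,z:plane(n,uv,z).round(4)[:2]
sl=P("top",(273.7,240.8),.017),P("scene",(385.7,249.4),.017);bl=P("top",(371.4,233),.017),P("scene",(294.9,269.2),.017)
print("slate",sl,"blue",bl)
S,B=np.mean(sl,0),np.mean(bl,0);d=S-B;print("mid",(S+B)/2,"len",np.linalg.norm(d),"yaw",np.degrees(np.arctan2(-d[0],d[1])))
print("slate rect yaw via corners:");c,_,_=blob(t,(240,210,65,60),(0,0,10),(180,60,62))
q=np.array([P("top",u,.017) for u in cv2.boxPoints(cv2.minAreaRect(c))]);e=np.diff(q,axis=0);print(np.degrees(np.arctan2(e[:,1],e[:,0]))%90)
print("sug",P("top",(212.7,181.4),.064),P("scene",(468.4,253.7),.062))
print("cof",P("top",(201.1,239.5),.088),P("scene",(445.5,214.4),.084))
c,_,_=blob(t,(450,280,45,45),(12,90,90),(30,255,255));q=np.array([P("top",u,.05) for u in cv2.boxPoints(cv2.minAreaRect(c))]);e=np.diff(q,axis=0)
print("tin",P("top",(474.3,298.9),.05),P("scene",(184.5,233.8),.05),"yaw",np.degrees(np.arctan2(e[:,1],e[:,0]))%90)
print("jug top rim",P("top",(470.1,245.9),.08),"sh",P("top",(473,193.7),.07),"handle",P("top",(454.5,263),.04))
g=cv2.cvtColor(s,cv2.COLOR_BGR2HSV)
for k,(x0,x1),ys in(("jug",(160,225),(250,255,260,265)),("shk",(165,225),(300,304,308,312,316))):
    for y in ys:
        r=cv2.GaussianBlur(g[:,:,2],(1,3),0)[y,x0:x1].astype(int);gd=np.diff(r);print(k,y,"L",x0+gd.argmin()+1,"R",x0+gd.argmax()+1,r[::3])
for nm,X in(("jug",P("top",(470.1,245.9),.08)),("sh",P("top",(473,193.7),.07))):
    print(nm,"scene proj base/mid",proj("scene",[*X,0]).round(1),proj("scene",[*X,.045]).round(1),proj("scene",[*X,.08]).round(1))
o,dd=ray("scene",(192,244));print("cam scene",o,"top",ray("top",(0,0))[0])
E
```

```text
slate (array([0.4969, 0.1593]), array([0.5027, 0.1566])) blue (array([ 0.5183, -0.0703]), array([ 0.5237, -0.0725]))
mid [0.5104   0.043275] len 0.2303277284653326 yaw 5.281136552132283
slate rect yaw via corners:
[4.74745797 5.1824147  4.66552324]
sug [0.6264 0.2996] [0.6271 0.2997]
cof [0.4856 0.3145] [0.4901 0.3113]
tin [ 0.3637 -0.3003] [ 0.3624 -0.3011] yaw [31.04170993 29.80094369 30.98983563]
jug top rim [ 0.4797 -0.2871] sh [ 0.6027 -0.2993] handle [ 0.4462 -0.2595]
jug 250 L 172 R 205 [184 193 196 196  92  47  71  42  49  53  55  57  59  55  63 175 198 201
 201 200 200 200]
jug 255 L 176 R 205 [194 196 195 193 194 179  71  39  47  53  57  59  57  72  47 128 199 198
 199 197 199 199]
jug 260 L 177 R 206 [198 197 196 196 197 196  51  56  59  64  61  53  51  45  42  72 199 199
 200 201 201 200]
jug 265 L 178 R 207 [201 199 202 200 197 198  95  57  57  58  56  56  52  48  44  36 144 201
 200 203 201 204]
shk 300 L 181 R 207 [208 208 209 208 206 190  80  88  91  85  84  79  70  62 137 202 202 202
 202 202]
shk 304 L 182 R 212 [208 207 209 207 198 189  79  88  90  87  80  82  71  64  63 129 202 203
 201 199]
shk 308 L 183 R 213 [208 208 206 202 180 204  83  80  90  89  83  83  73  65  58  99 202 202
 201 201]
shk 312 L 184 R 213 [208 208 205 184 203 206 154  84  91  89  87  80  74  66  58 109 203 202
 202 203]
shk 316 L 184 R 209 [203 193 198 205 206 208 193  79  92  90  85  81  78  70  70 203 204 203
 202 202]
jug scene proj base/mid [197.3 278.9] [194.8 262.6] [192.7 249.4]
sh scene proj base/mid [196.2 315.3] [193.4 298.2] [191.2 284.4]
cam scene [ 1.42235796 -0.2801783   0.69763785] top [0.25683327 0.02208014 1.40737013]
```

```bash
python3 - <<'E'
from h import *
t=cv2.imread("pics/top0.png");g=cv2.GaussianBlur(cv2.cvtColor(t,cv2.COLOR_BGR2GRAY),(3,3),0).astype(int)
def circ(c0,r0,angs):  # edge points by strongest radial gradient, then LSQ circle
    pts=[]
    for a in np.radians(angs):
        rr=np.arange(r0-5,r0+6,.25);u=(c0[0]+rr*np.cos(a)).astype(np.float32);v=(c0[1]+rr*np.sin(a)).astype(np.float32)
        p=cv2.remap(g.astype(np.float32),u[None],v[None],cv2.INTER_LINEAR)[0];i=np.gradient(p).argmax();pts.append((u[i],v[i]))
    pts=np.array(pts);A=np.c_[2*pts,np.ones(len(pts))];x=np.linalg.lstsq(A,(pts**2).sum(1),rcond=None)[0]
    return x[:2],np.sqrt(x[2]+x[:2]@x[:2])
for n,c0,r0,z,r in(("jug",(470.5,245.5),13.4,.08,.03),("shk",(473,193.7),11,.07,.025)):
    c,R=circ(c0,r0,range(-130,50,10));X=plane("top",c,z);print(n,c.round(1),"fit r",R.round(2),"exp",round(600.4*r/(CAL["top"]["R"]@X+CAL["top"]["t"])[2],2),X.round(4),"scene mid",proj("scene",[*X[:2],.045]).round(1),proj("scene",[*X[:2],0]).round(1))
E
```

```text
jug [471.5 244.4] fit r 13.2 exp 13.39 [ 0.4831 -0.2903  0.08  ] scene mid [193.4 263.7] [195.9 280. ]
shk [472.7 193.2] fit r 10.96 exp 10.92 [ 0.6038 -0.2986  0.07  ] scene mid [193.8 298.5] [196.6 315.5]
```

Measured positions (x, y):
- coffee (0.487, 0.314)
- sugar (0.6267, 0.2996)
- tin (0.3635, -0.3006), yaw 30.6°
- jug (0.483, -0.2915), handle at about 140°
- shaker (0.604, -0.2985)
- slate (0.4985, 0.158), blue (0.5195, -0.071)
- board middle (0.509, 0.0435), yaw 5.2°

Heights from the two views agree with the text to about 4 mm. Now I plan the moves, coffee first.

```bash
cat > p.py <<'E'
from h import *
from scipy.spatial.transform import Rotation as Rn
def tool(th):
    a=np.radians(th);y=[np.cos(a),np.sin(a),0];x=[-np.sin(a),np.cos(a),0];return Rn.from_matrix(np.c_[x,y,[0,0,-1]])
def plan(ways):
    """units for successive calls; each way (x,y,z,theta of closing line, deg)"""
    o=ctrl.get_obs();p,R=o["position"],Rn.from_rotvec(o["tool_rot"]);print("t",round(o["time"],2),"at",p.round(4),"theta",np.degrees(np.arctan2(*R.as_matrix()[[1,0],1])).round(1))
    for w in ways:
        q=np.array(w[:3]);T=tool(w[3]);sh=R.inv().apply(q-p);tn=(R.inv()*T).as_rotvec()
        print(w,(sh/.75).round(4).tolist(),(tn/np.pi).round(4).tolist(),"rows",np.ceil(max(np.linalg.norm(sh)/.0417,np.degrees(np.linalg.norm(tn))/7.16)));p,R=q,T
E
python3 - <<'E'
from p import *
print("kettle base",plane("scene",(493,187),0).round(3),"tcp in top",proj("top",[.157,.553,.231]).round(0))
th=95.2
plan([(.157,.553,.31,th),(.322,.434,.31,th),(.487,.314,.25,th),(.487,.314,.036,th),(.487,.314,.15,th),(.4985,.158,.15,th),(.4985,.158,.0545,th),(.4985,.158,.2,th)])
E
```

```text
kettle base [0.25  0.611 0.   ] tcp in top [ 52. 395.]
t 0.1 at [0.1569 0.5527 0.2305] theta 74.1
(0.157, 0.553, 0.31, 95.2) [0.0001, 0.0003, -0.106] [-0.0005, -0.0002, -0.117] rows 3.0
(0.322, 0.434, 0.31, 95.2) [-0.2047, -0.178, 0.0] [0.0, 0.0, 0.0] rows 5.0
(0.487, 0.314, 0.25, 95.2) [-0.2046, -0.1793, 0.08] [0.0, 0.0, 0.0] rows 6.0
(0.487, 0.314, 0.036, 95.2) [0.0, 0.0, 0.2853] [0.0, 0.0, 0.0] rows 6.0
(0.487, 0.314, 0.15, 95.2) [0.0, 0.0, -0.152] [0.0, 0.0, 0.0] rows 3.0
(0.4985, 0.158, 0.15, 95.2) [0.0036, -0.2085, 0.0] [0.0, 0.0, 0.0] rows 4.0
(0.4985, 0.158, 0.0545, 95.2) [0.0, 0.0, 0.1273] [0.0, 0.0, 0.0] rows 3.0
(0.4985, 0.158, 0.2, 95.2) [0.0, 0.0, -0.194] [0.0, 0.0, 0.0] rows 4.0
```

Emit:
{"fn": "carry_out", "kwargs": {
  "targets": [
    [[0, 0, -0.106], [0, 0, -0.117]],
    [[0, 0, -0.106], [0, 0, -0.117]],
    [[0, 0, -0.106], [0, 0, -0.117]],
    [[0, 0, -0.106], [0, 0, -0.117]]
  ],
  "gripper": 1,
  "force": 30
}}

```text
time: 0.43
position: [0.1575, 0.5541, 0.3132]
tool_rot: [-0.146, 3.136, 0.007]
contact_force: [-0.4, -0.6, -0.3]
opening: 0.0852
grip_force: 0.0
```

Emit:
{"fn": "carry_out", "kwargs": {
  "targets": [
    [[-0.205, -0.178, 0], [0, 0, 0]],
    [[-0.205, -0.178, 0], [0, 0, 0]],
    [[-0.205, -0.178, 0], [0, 0, 0]],
    [[-0.205, -0.178, 0], [0, 0, 0]],
    [[-0.205, -0.178, 0], [0, 0, 0]],
    [[-0.205, -0.178, 0], [0, 0, 0]]
  ]
}}

```text
time: 0.93
position: [0.3272, 0.4296, 0.3089]
tool_rot: [-0.127, 3.138, -0.009]
contact_force: [-0.1, 0.5, -0.9]
opening: 0.0855
grip_force: 0.0
```

Emit:
{"fn": "carry_out", "kwargs": {
  "targets": [
    [[-0.205, -0.179, 0.08], [0, 0, 0]],
    [[-0.205, -0.179, 0.08], [0, 0, 0]],
    [[-0.205, -0.179, 0.08], [0, 0, 0]],
    [[-0.205, -0.179, 0.08], [0, 0, 0]],
    [[-0.205, -0.179, 0.08], [0, 0, 0]],
    [[-0.205, -0.179, 0.08], [0, 0, 0]],
    [[-0.205, -0.179, 0.08], [0, 0, 0]],
    [[-0.205, -0.179, 0.08], [0, 0, 0]]
  ]
}}

```text
time: 1.6
position: [0.4866, 0.3144, 0.2495]
tool_rot: [0.139, -3.135, 0.0]
contact_force: [0.0, -0.5, -0.0]
opening: 0.0858
grip_force: 0.0
```

```bash
python3 - <<'E'
from p import *
th=95.2
plan([(.487,.314,.036,th)])
E
```

```text
t 1.6 at [0.4866 0.3144 0.2495] theta 95.1
(0.487, 0.314, 0.036, 95.2) [-0.0014, -0.0006, 0.2847] [-0.0, -0.0011, -0.0007] rows 6.0
```

Emit:
{"fn": "carry_out", "kwargs": {
  "targets": [
    [[0, 0, 0.285], [0, 0, 0]],
    [[0, 0, 0.285], [0, 0, 0]],
    [[0, 0, 0.285], [0, 0, 0]],
    [[0, 0, 0.285], [0, 0, 0]],
    [[0, 0, 0.285], [0, 0, 0]],
    [[0, 0, 0.285], [0, 0, 0]],
    [[0, 0, 0.285], [0, 0, 0]],
    [[0, 0, 0.285], [0, 0, 0]]
  ]
}}

```text
time: 2.27
position: [0.4881, 0.3159, 0.0388]
tool_rot: [-0.144, 3.136, 0.002]
contact_force: [0.5, 0.3, -0.5]
opening: 0.0852
grip_force: 0.0
```

Emit:
{"fn": "carry_out", "kwargs": {
  "targets": [
    [[0, 0, 0], [0, 0, 0]],
    [[0, 0, 0], [0, 0, 0]],
    [[0, 0, 0], [0, 0, 0]],
    [[0, 0, 0], [0, 0, 0]],
    [[0, 0, 0], [0, 0, 0]],
    [[0, 0, 0], [0, 0, 0]],
    [[0, 0, 0], [0, 0, 0]],
    [[0, 0, 0], [0, 0, 0]]
  ],
  "gripper": 0,
  "force": 30
}}

```text
time: 2.93
position: [0.4896, 0.3156, 0.0402]
tool_rot: [-0.142, 3.133, 0.005]
contact_force: [-1.8, 2.3, 7.0]
opening: 0.0634
grip_force: 32.9
```

Emit:
{"fn": "carry_out", "kwargs": {
  "targets": [
    [[0, 0, -0.15], [0, 0, 0]],
    [[0, 0, -0.15], [0, 0, 0]],
    [[0, 0, -0.15], [0, 0, 0]],
    [[0, 0, -0.15], [0, 0, 0]],
    [[0, 0, -0.15], [0, 0, 0]],
    [[0, 0, -0.15], [0, 0, 0]]
  ]
}}

```text
time: 3.43
position: [0.4864, 0.3137, 0.1486]
tool_rot: [0.142, -3.136, 0.001]
contact_force: [-0.0, -0.4, -5.1]
opening: 0.0635
grip_force: 37.7
```

```bash
python3 - <<'E'
from p import *
th=95.2
im=ctrl.get_image("top");cv2.imwrite("pics/c1.png",im[:,:,::-1])
plan([(.4985,.158,.15,th),(.4985,.158,.058,th)]); print(ctrl.get_obs()["contact_force"])
E
```

```text
t 3.48 at [0.4859 0.3135 0.1477] theta 95.2
(0.4985, 0.158, 0.15, 95.2) [0.0021, -0.208, -0.0028] [-0.0005, -0.0013, -0.0001] rows 4.0
(0.4985, 0.158, 0.058, 95.2) [0.0, 0.0, 0.1227] [0.0, 0.0, 0.0] rows 3.0
[-0.20496201 -0.19659249 -4.35200332]
```

Emit:
{"fn": "carry_out", "kwargs": {
  "targets": [
    [[0.002, -0.208, 0], [0, 0, 0]],
    [[0.002, -0.208, 0], [0, 0, 0]],
    [[0.002, -0.208, 0], [0, 0, 0]],
    [[0.002, -0.208, 0], [0, 0, 0]],
    [[0.002, -0.208, 0], [0, 0, 0]],
    [[0.002, -0.208, 0], [0, 0, 0]],
    [[0.002, -0.208, 0], [0, 0, 0]],
    [[0.002, -0.208, 0], [0, 0, 0]]
  ]
}}

```text
time: 4.15
position: [0.4997, 0.1598, 0.1485]
tool_rot: [0.144, -3.136, -0.001]
contact_force: [0.6, -1.6, -4.4]
opening: 0.0636
grip_force: 37.8
```

```bash
python3 - <<'E'
from p import *
th=95.2
t=ctrl.get_image("top")[:,:,::-1].copy();s=ctrl.get_image("scene")[:,:,::-1].copy()
cv2.imwrite("pics/c2.png",np.hstack([cv2.resize(t[180:300,220:420],None,fx=2,fy=2),cv2.resize(s[160:300,300:480],(400,240))]))
plan([(.4985,.158,.058,th)])
E
```

```text
t 4.25 at [0.4999 0.16   0.149 ] theta 95.3
(0.4985, 0.158, 0.058, 95.2) [0.002, -0.0025, 0.1213] [0.0001, -0.0003, 0.0005] rows 3.0
```

View pics/c2.png

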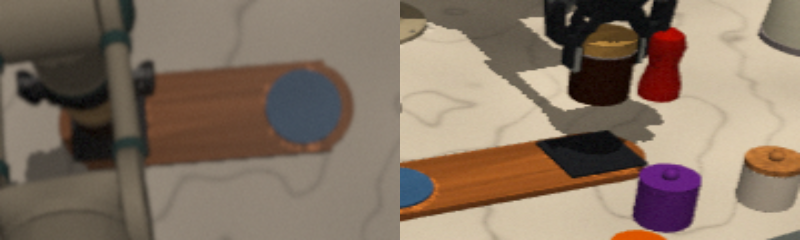

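The picture shows the jar held upright over the slate, which is at scene crop (600,155). I lower it.

Emit:
{"fn": "carry_out", "kwargs": {
  "targets": [
    [[0.001, -0.0015, 0.06], [0, 0, 0]],
    [[0.001, -0.0015, 0.09], [0, 0, 0]],
    [[0.001, -0.0015, 0.11], [0, 0, 0]],
    [[0.001, -0.0015, 0.118], [0, 0, 0]],
    [[0.001, -0.0015, 0.12], [0, 0, 0]],
    [[0.001, -0.0015, 0.12], [0, 0, 0]],
    [[0.001, -0.0015, 0.12], [0, 0, 0]]
  ]
}}

```text
time: 4.83
position: [0.5009, 0.1583, 0.0607]
tool_rot: [-0.143, 3.136, 0.001]
contact_force: [0.2, -0.0, -3.8]
opening: 0.0634
grip_force: 37.6
```

Emit:
{"fn": "carry_out", "kwargs": {
  "targets": [
    [[0, 0, 0.002], [0, 0, 0]],
    [[0, 0, 0.003], [0, 0, 0]],
    [[0, 0, 0.003], [0, 0, 0]],
    [[0, 0, 0.003], [0, 0, 0]]
  ]
}}

```text
time: 5.17
position: [0.4999, 0.1577, 0.0577]
tool_rot: [-0.142, 3.138, 0.0]
contact_force: [0.2, -0.5, -4.3]
opening: 0.0636
grip_force: 37.6
```

Emit:
{"fn": "carry_out", "kwargs": {
  "targets": [
    [[0, 0, 0.002], [0, 0, 0]],
    [[0, 0, 0.003], [0, 0, 0]],
    [[0, 0, 0.003], [0, 0, 0]],
    [[0, 0, 0.003], [0, 0, 0]]
  ]
}}

```text
time: 5.5
position: [0.4999, 0.1577, 0.0572]
tool_rot: [-0.142, 3.137, 0.0]
contact_force: [-4.5, -1.2, 10.3]
opening: 0.0636
grip_force: 39.2
```

Emit:
{"fn": "carry_out", "kwargs": {
  "targets": [
    [[0, 0, -0.001], [0, 0, 0]],
    [[0, 0, -0.001], [0, 0, 0]],
    [[0, 0, -0.001], [0, 0, 0]],
    [[0, 0, -0.001], [0, 0, 0]],
    [[0, 0, -0.001], [0, 0, 0]],
    [[0, 0, -0.001], [0, 0, 0]]
  ],
  "gripper": 1
}}

```text
time: 6.0
position: [0.4997, 0.1577, 0.0556]
tool_rot: [0.142, -3.138, -0.0]
contact_force: [0.0, 0.5, -0.5]
opening: 0.0851
grip_force: 0.0
```

Emit:
{"fn": "carry_out", "kwargs": {
  "targets": [
    [[0, 0, -0.04], [0, 0, 0]],
    [[0, 0, -0.09], [0, 0, 0]],
    [[0, 0, -0.14], [0, 0, 0]],
    [[0, 0, -0.19], [0, 0, 0]],
    [[0, 0, -0.19], [0, 0, 0]],
    [[0, 0, -0.19], [0, 0, 0]]
  ]
}}

```text
time: 6.5
position: [0.5013, 0.158, 0.2008]
tool_rot: [-0.142, 3.132, 0.001]
contact_force: [0.4, 0.5, -0.3]
opening: 0.0855
grip_force: 0.0
```

```bash
python3 - <<'E'
from p import *
th=95.2
plan([(.6267,.2996,.2,th),(.6267,.2996,.018,th),(.6267,.2996,.16,th),(.57,.11,.16,th),(.5195,-.071,.16,th),(.5195,-.071,.036,th)])
E
```

```text
t 6.5 at [0.5013 0.158  0.2008] theta 95.2
(0.6267, 0.2996, 0.2, 95.2) [-0.1837, 0.1729, 0.0022] [0.0002, 0.0019, 0.0] rows 5.0
(0.6267, 0.2996, 0.018, 95.2) [0.0, 0.0, 0.2427] [0.0, 0.0, 0.0] rows 5.0
(0.6267, 0.2996, 0.16, 95.2) [0.0, 0.0, -0.1893] [0.0, 0.0, 0.0] rows 4.0
(0.57, 0.11, 0.16, 95.2) [0.0982, -0.2449, 0.0] [0.0, 0.0, 0.0] rows 5.0
(0.5195, -0.071, 0.16, 95.2) [0.0889, -0.2342, 0.0] [0.0, 0.0, 0.0] rows 5.0
(0.5195, -0.071, 0.036, 95.2) [0.0, 0.0, 0.1653] [0.0, 0.0, 0.0] rows 3.0
```

Next is the sugar jar. I descend and re-check the position before closing.

Emit:
{"fn": "carry_out", "kwargs": {
  "targets": [
    [[-0.184, 0.173, 0.002], [0, 0, 0]],
    [[-0.184, 0.173, 0.002], [0, 0, 0]],
    [[-0.184, 0.173, 0.002], [0, 0, 0]],
    [[-0.184, 0.173, 0.002], [0, 0, 0]],
    [[-0.184, 0.173, 0.002], [0, 0, 0]],
    [[-0.184, 0.173, 0.002], [0, 0, 0]],
    [[-0.184, 0.173, 0.002], [0, 0, 0]],
    [[-0.184, 0.173, 0.002], [0, 0, 0]]
  ]
}}

```text
time: 7.17
position: [0.6239, 0.2986, 0.1947]
tool_rot: [0.142, -3.134, 0.003]
contact_force: [-0.4, 0.6, 0.1]
opening: 0.0855
grip_force: 0.0
```

```bash
python3 - <<'E'
from p import *
plan([(.6267,.2996,.018,95.2)])
s=ctrl.get_image("scene")[:,:,::-1].copy();t=ctrl.get_image("top")[:,:,::-1].copy();cv2.imwrite("pics/s_c.png",s)
# coffee on slate: lid in scene
c,m,a=blob(s,(360,170,50,60),(12,90,80),(25,255,255));print("cof lid scene",m,a,plane("scene",m,.101).round(4),"slate tri/scene .5027,.1566")
cv2.imwrite("pics/d1.png",np.hstack([cv2.resize(t[140:290,160:310],(400,400)),cv2.resize(s[160:310,340:490],(400,400))]))
E
```

```text
t 7.17 at [0.6239 0.2986 0.1947] theta 95.2
(0.6267, 0.2996, 0.018, 95.2) [-0.0049, 0.0014, 0.2356] [-0.0005, -0.0014, 0.0] rows 5.0
cof lid scene [387.43859649 219.01315789] 456.0 [0.5007 0.1541 0.101 ] slate tri/scene .5027,.1566
```

View pics/d1.png

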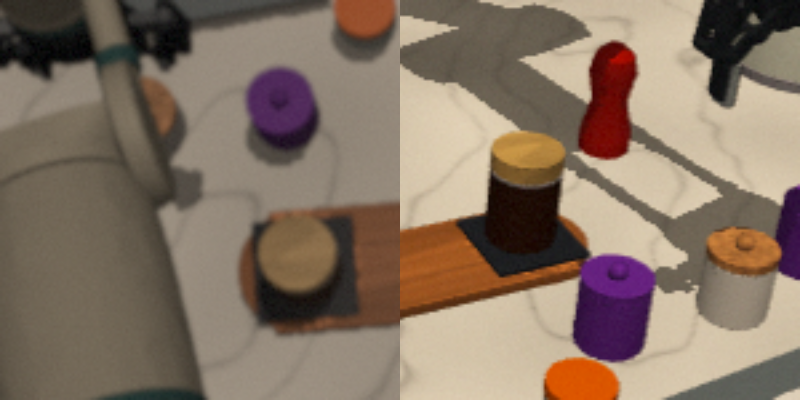

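Coffee stands upright on the slate, with its lid at top crop (297,253) about 2 mm off centre. Sugar is at (740,280), directly below the gripper.

Emit:
{"fn": "carry_out", "kwargs": {
  "targets": [
    [[-0.002, 0.001, 0.238], [0, 0, 0]],
    [[-0.002, 0.001, 0.238], [0, 0, 0]],
    [[-0.002, 0.001, 0.238], [0, 0, 0]],
    [[-0.002, 0.001, 0.238], [0, 0, 0]],
    [[-0.002, 0.001, 0.238], [0, 0, 0]],
    [[-0.002, 0.001, 0.238], [0, 0, 0]],
    [[-0.002, 0.001, 0.238], [0, 0, 0]],
    [[-0.002, 0.001, 0.238], [0, 0, 0]]
  ]
}}

```text
time: 7.93
position: [0.629, 0.3008, 0.0216]
tool_rot: [-0.142, 3.133, 0.003]
contact_force: [0.1, 0.6, 0.1]
opening: 0.0858
grip_force: 0.0
```

Emit:
{"fn": "carry_out", "kwargs": {
  "targets": [
    [[0, 0, 0], [0, 0, 0]],
    [[0, 0, 0], [0, 0, 0]],
    [[0, 0, 0], [0, 0, 0]],
    [[0, 0, 0], [0, 0, 0]],
    [[0, 0, 0], [0, 0, 0]],
    [[0, 0, 0], [0, 0, 0]],
    [[0, 0, 0], [0, 0, 0]],
    [[0, 0, 0], [0, 0, 0]]
  ],
  "gripper": 0
}}

```text
time: 8.6
position: [0.6283, 0.3007, 0.0212]
tool_rot: [-0.143, 3.134, 0.002]
contact_force: [-0.2, -0.5, 4.8]
opening: 0.0597
grip_force: 32.5
```

Emit:
{"fn": "carry_out", "kwargs": {
  "targets": [
    [[0, 0, -0.05], [0, 0, 0]],
    [[0, 0, -0.1], [0, 0, 0]],
    [[0, 0, -0.15], [0, 0, 0]],
    [[0, 0, -0.19], [0, 0, 0]],
    [[0, 0, -0.19], [0, 0, 0]],
    [[0, 0, -0.19], [0, 0, 0]],
    [[0, 0, -0.19], [0, 0, 0]]
  ]
}}

```text
time: 9.18
position: [0.6256, 0.3, 0.1599]
tool_rot: [0.143, -3.136, 0.001]
contact_force: [0.4, 0.4, -2.4]
opening: 0.0594
grip_force: 34.6
```

Emit:
{"fn": "carry_out", "kwargs": {
  "targets": [
    [[0.098, -0.245, 0], [0, 0, 0]],
    [[0.098, -0.245, 0], [0, 0, 0]],
    [[0.098, -0.245, 0], [0, 0, 0]],
    [[0.098, -0.245, 0], [0, 0, 0]],
    [[0.098, -0.245, 0], [0, 0, 0]],
    [[0.098, -0.245, 0], [0, 0, 0]]
  ]
}}

```text
time: 9.68
position: [0.5658, 0.1049, 0.1581]
tool_rot: [0.136, -3.13, 0.007]
contact_force: [-0.4, 1.2, -2.9]
opening: 0.0591
grip_force: 34.7
```

Emit:
{"fn": "carry_out", "kwargs": {
  "targets": [
    [[0.089, -0.234, 0], [0, 0, 0]],
    [[0.089, -0.234, 0], [0, 0, 0]],
    [[0.089, -0.234, 0], [0, 0, 0]],
    [[0.089, -0.234, 0], [0, 0, 0]],
    [[0.089, -0.234, 0], [0, 0, 0]],
    [[0.089, -0.234, 0], [0, 0, 0]],
    [[0.089, -0.234, 0], [0, 0, 0]],
    [[0.089, -0.234, 0], [0, 0, 0]]
  ]
}}

```text
time: 10.35
position: [0.5191, -0.0693, 0.1595]
tool_rot: [0.142, -3.136, -0.003]
contact_force: [-0.4, -0.1, -2.7]
opening: 0.059
grip_force: 34.9
```

```bash
python3 - <<'E'
from p import *
plan([(.5195,-.071,.036,95.2)]);print(ctrl.get_obs()["contact_force"],ctrl.get_obs()["opening"])
E
```

```text
t 10.35 at [ 0.5191 -0.0693  0.1595] theta 95.2
(0.5195, -0.071, 0.036, 95.2) [-0.0007, -0.0027, 0.1646] [0.0006, -0.0007, -0.0001] rows 3.0
[-0.38924583 -0.12309579 -2.6952779 ] 0.05899547163557322
```

Emit:
{"fn": "carry_out", "kwargs": {
  "targets": [
    [[0, -0.001, 0.055], [0, 0, 0]],
    [[0, -0.001, 0.105], [0, 0, 0]],
    [[0, -0.001, 0.145], [0, 0, 0]],
    [[0, -0.001, 0.156], [0, 0, 0]],
    [[0, -0.001, 0.16], [0, 0, 0]],
    [[0, -0.001, 0.16], [0, 0, 0]],
    [[0, -0.001, 0.16], [0, 0, 0]]
  ]
}}

```text
time: 10.93
position: [0.5216, -0.0708, 0.0422]
tool_rot: [-0.144, 3.135, -0.001]
contact_force: [-0.7, 0.3, -1.3]
opening: 0.0591
grip_force: 35.0
```

Emit:
{"fn": "carry_out", "kwargs": {
  "targets": [
    [[0, 0, 0.002], [0, 0, 0]],
    [[0, 0, 0.003], [0, 0, 0]],
    [[0, 0, 0.003], [0, 0, 0]],
    [[0, 0, 0.003], [0, 0, 0]]
  ]
}}

```text
time: 11.27
position: [0.5201, -0.0711, 0.0393]
tool_rot: [-0.142, 3.137, -0.001]
contact_force: [-0.3, 0.3, -3.1]
opening: 0.0592
grip_force: 35.0
```

Emit:
{"fn": "carry_out", "kwargs": {
  "targets": [
    [[0, 0, 0.001], [0, 0, 0]],
    [[0, 0, 0.002], [0, 0, 0]],
    [[0, 0, 0.002], [0, 0, 0]],
    [[0, 0, 0.002], [0, 0, 0]]
  ]
}}

```text
time: 11.6
position: [0.52, -0.0711, 0.0381]
tool_rot: [-0.142, 3.137, -0.0]
contact_force: [-1.8, 0.1, 5.5]
opening: 0.0593
grip_force: 35.7
```

Emit:
{"fn": "carry_out", "kwargs": {
  "targets": [
    [[0, 0, -0.001], [0, 0, 0]],
    [[0, 0, -0.001], [0, 0, 0]],
    [[0, 0, -0.001], [0, 0, 0]],
    [[0, 0, -0.001], [0, 0, 0]],
    [[0, 0, -0.001], [0, 0, 0]],
    [[0, 0, -0.001], [0, 0, 0]]
  ],
  "gripper": 1
}}

```text
time: 12.1
position: [0.5197, -0.0709, 0.0377]
tool_rot: [0.142, -3.138, -0.0]
contact_force: [-0.9, -0.1, -0.1]
opening: 0.0855
grip_force: 0.0
```

Emit:
{"fn": "carry_out", "kwargs": {
  "targets": [
    [[0, 0, -0.04], [0, 0, 0]],
    [[0, 0, -0.09], [0, 0, 0]],
    [[0, 0, -0.14], [0, 0, 0]],
    [[0, 0, -0.19], [0, 0, 0]],
    [[0, 0, -0.216], [0, 0, 0]],
    [[0, 0, -0.216], [0, 0, 0]]
  ]
}}

```text
time: 12.6
position: [0.5229, -0.0718, 0.2052]
tool_rot: [-0.142, 3.128, -0.005]
contact_force: [0.7, 0.5, -0.7]
opening: 0.0855
grip_force: 0.0
```

```bash
python3 - <<'E'
from p import *
plan([(.483,-.2915,.2,50),(.483,-.2915,.026,50),(.483,-.2915,.17,50),(.496,-.124,.17,50),(.509,.0435,.17,50)])
E
```

```text
t 12.6 at [ 0.5229 -0.0718  0.2052] theta 95.2
(0.483, -0.2915, 0.2, 50) [0.0796, -0.2869, 0.0072] [0.0002, 0.0036, 0.2511] rows 7.0
(0.483, -0.2915, 0.026, 50) [0.0, 0.0, 0.232] [0.0, 0.0, 0.0] rows 5.0
(0.483, -0.2915, 0.17, 50) [0.0, 0.0, -0.192] [0.0, 0.0, 0.0] rows 4.0
(0.496, -0.124, 0.17, 50) [0.1303, 0.1822, 0.0] [0.0, 0.0, 0.0] rows 5.0
(0.509, 0.0435, 0.17, 50) [0.1303, 0.1822, 0.0] [0.0, 0.0, 0.0] rows 5.0
```

Emit:
{"fn": "carry_out", "kwargs": {
  "targets": [
    [[0.075, -0.288, 0], [0, 0, 0.251]],
    [[0.075, -0.288, 0], [0, 0, 0.251]],
    [[0.075, -0.288, 0], [0, 0, 0.251]],
    [[0.075, -0.288, 0], [0, 0, 0.251]],
    [[0.075, -0.288, 0], [0, 0, 0.251]],
    [[0.075, -0.288, 0], [0, 0, 0.251]],
    [[0.075, -0.288, 0], [0, 0, 0.251]],
    [[0.075, -0.288, 0], [0, 0, 0.251]]
  ]
}}

```text
time: 13.27
position: [0.4823, -0.2922, 0.1981]
tool_rot: [-1.078, -2.948, -0.002]
contact_force: [0.4, -0.9, 0.6]
opening: 0.0856
grip_force: 0.0
```

Emit:
{"fn": "carry_out", "kwargs": {
  "targets": [
    [[0, 0, 0], [0, 0, 0]],
    [[0, 0, 0], [0, 0, 0]]
  ]
}}

```text
time: 13.43
position: [0.483, -0.2903, 0.199]
tool_rot: [-1.071, -2.952, -0.001]
contact_force: [0.1, -0.7, 0.2]
opening: 0.0854
grip_force: 0.0
```

```bash
python3 - <<'E'
from p import *
plan([(.483,-.2915,.026,50)])
s=ctrl.get_image("scene")[:,:,::-1].copy();t=ctrl.get_image("top")[:,:,::-1].copy()
for n,im,r in(("top",t,(340,205,70,60)),("scene",s,(270,215,60,50))):
    c,m,a=blob(im,r,(5,120,60),(22,255,255));print(n,m,a,plane(n,m,.081).round(4))
cv2.imwrite("pics/d2.png",np.hstack([cv2.resize(t[180:330,340:540],(400,300)),cv2.resize(s[180:330,150:350],(400,300))]))
E
```

```text
t 13.43 at [ 0.483  -0.2903  0.199 ] theta 50.1
(0.483, -0.2915, 0.026, 50) [-0.0014, -0.0013, 0.2307] [0.0001, -0.0005, 0.0006] rows 5.0
top [365.19964099 234.24498556] 2135.5 [ 0.5033 -0.0522  0.081 ]
scene [293.87186503 245.31098951] 365.5 [ 0.5221 -0.0734  0.081 ]
```

View pics/d2.png

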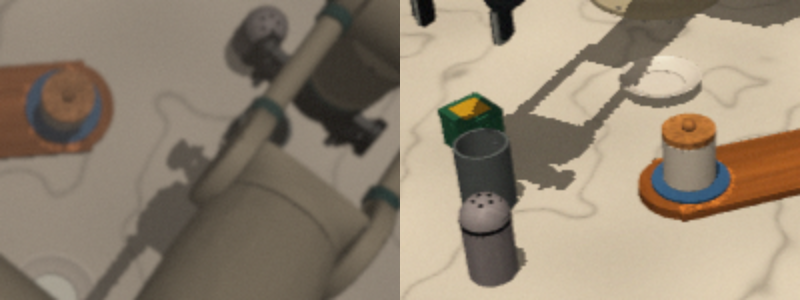

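Sugar stands centred on the blue coaster at crop (690,155). The gripper is above the jug. I descend on it.

Emit:
{"fn": "carry_out", "kwargs": {
  "targets": [
    [[0, 0, 0.23], [0, 0, 0]],
    [[0, 0, 0.23], [0, 0, 0]],
    [[0, 0, 0.23], [0, 0, 0]],
    [[0, 0, 0.23], [0, 0, 0]],
    [[0, 0, 0.23], [0, 0, 0]],
    [[0, 0, 0.23], [0, 0, 0]],
    [[0, 0, 0.23], [0, 0, 0]],
    [[0, 0, 0.23], [0, 0, 0]]
  ]
}}

```text
time: 14.2
position: [0.4854, -0.2924, 0.0299]
tool_rot: [1.071, 2.948, -0.002]
contact_force: [0.3, 0.2, 1.0]
opening: 0.0857
grip_force: 0.0
```

Emit:
{"fn": "carry_out", "kwargs": {
  "targets": [
    [[0, 0, 0], [0, 0, 0]],
    [[0, 0, 0], [0, 0, 0]],
    [[0, 0, 0], [0, 0, 0]],
    [[0, 0, 0], [0, 0, 0]],
    [[0, 0, 0], [0, 0, 0]],
    [[0, 0, 0], [0, 0, 0]],
    [[0, 0, 0], [0, 0, 0]],
    [[0, 0, 0], [0, 0, 0]]
  ],
  "gripper": 0,
  "force": 30
}}

```text
time: 14.87
position: [0.4845, -0.292, 0.0296]
tool_rot: [1.072, 2.949, -0.002]
contact_force: [-0.2, 1.7, 6.6]
opening: 0.0589
grip_force: 31.6
```

Emit:
{"fn": "carry_out", "kwargs": {
  "targets": [
    [[0, 0, -0.05], [0, 0, 0]],
    [[0, 0, -0.1], [0, 0, 0]],
    [[0, 0, -0.15], [0, 0, 0]],
    [[0, 0, -0.192], [0, 0, 0]],
    [[0, 0, -0.192], [0, 0, 0]],
    [[0, 0, -0.192], [0, 0, 0]],
    [[0, 0, -0.192], [0, 0, 0]]
  ]
}}

```text
time: 15.45
position: [0.4825, -0.2906, 0.1709]
tool_rot: [-1.074, -2.951, -0.001]
contact_force: [-0.6, 0.0, -1.9]
opening: 0.059
grip_force: 34.4
```

Emit:
{"fn": "carry_out", "kwargs": {
  "targets": [
    [[0.13, 0.182, 0], [0, 0, 0]],
    [[0.13, 0.182, 0], [0, 0, 0]],
    [[0.13, 0.182, 0], [0, 0, 0]],
    [[0.13, 0.182, 0], [0, 0, 0]],
    [[0.13, 0.182, 0], [0, 0, 0]],
    [[0.13, 0.182, 0], [0, 0, 0]]
  ]
}}

```text
time: 15.95
position: [0.4947, -0.1211, 0.1693]
tool_rot: [-1.066, -2.95, -0.0]
contact_force: [0.1, -0.6, -2.6]
opening: 0.059
grip_force: 34.6
```

Emit:
{"fn": "carry_out", "kwargs": {
  "targets": [
    [[0.13, 0.182, 0], [0, 0, 0]],
    [[0.13, 0.182, 0], [0, 0, 0]],
    [[0.13, 0.182, 0], [0, 0, 0]],
    [[0.13, 0.182, 0], [0, 0, 0]],
    [[0.13, 0.182, 0], [0, 0, 0]],
    [[0.13, 0.182, 0], [0, 0, 0]],
    [[0.13, 0.182, 0], [0, 0, 0]],
    [[0.13, 0.182, 0], [0, 0, 0]]
  ]
}}

```text
time: 16.62
position: [0.5091, 0.0415, 0.1706]
tool_rot: [-1.076, -2.95, 0.002]
contact_force: [-0.1, -0.8, -1.9]
opening: 0.0588
grip_force: 34.7
```

```bash
python3 - <<'E'
from p import *
plan([(.509,.0435,.043,50)])
s=ctrl.get_image("scene")[:,:,::-1].copy();t=ctrl.get_image("top")[:,:,::-1].copy()
cv2.imwrite("pics/d3.png",np.hstack([cv2.resize(t[170:290,240:440],(400,240)),cv2.resize(s[160:300,260:440],(400,311))[:240]]))
E
```

```text
t 16.62 at [0.5091 0.0415 0.1706] theta 49.9
(0.509, 0.0435, 0.043, 50) [0.0017, 0.0022, 0.1701] [-0.0005, -0.0002, -0.0005] rows 4.0
```

View pics/d3.png

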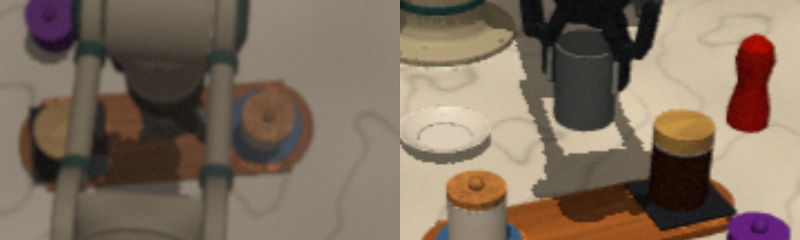

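The jug is held upright above the board's middle, at scene crop (585,80). I lower it.

Emit:
{"fn": "carry_out", "kwargs": {
  "targets": [
    [[0.001, 0.001, 0.055], [0, 0, 0]],
    [[0.001, 0.001, 0.105], [0, 0, 0]],
    [[0.001, 0.001, 0.15], [0, 0, 0]],
    [[0.001, 0.001, 0.165], [0, 0, 0]],
    [[0.001, 0.001, 0.17], [0, 0, 0]],
    [[0.001, 0.001, 0.17], [0, 0, 0]],
    [[0.001, 0.001, 0.17], [0, 0, 0]],
    [[0.001, 0.001, 0.17], [0, 0, 0]]
  ]
}}

```text
time: 17.38
position: [0.5103, 0.0436, 0.0445]
tool_rot: [1.075, 2.95, 0.001]
contact_force: [0.2, -0.6, -1.9]
opening: 0.0589
grip_force: 34.7
```

Emit:
{"fn": "carry_out", "kwargs": {
  "targets": [
    [[0, 0, 0.001], [0, 0, 0]],
    [[0, 0, 0.002], [0, 0, 0]],
    [[0, 0, 0.002], [0, 0, 0]],
    [[0, 0, 0.002], [0, 0, 0]]
  ]
}}

```text
time: 17.72
position: [0.5093, 0.0444, 0.0425]
tool_rot: [1.074, 2.952, 0.0]
contact_force: [0.3, 0.3, -1.7]
opening: 0.0591
grip_force: 34.7
```

Emit:
{"fn": "carry_out", "kwargs": {
  "targets": [
    [[0, 0, 0.001], [0, 0, 0]],
    [[0, 0, 0.002], [0, 0, 0]],
    [[0, 0, 0.002], [0, 0, 0]],
    [[0, 0, 0.002], [0, 0, 0]]
  ]
}}

```text
time: 18.05
position: [0.5093, 0.0445, 0.0416]
tool_rot: [1.073, 2.952, 0.0]
contact_force: [-1.8, 0.3, 4.9]
opening: 0.0588
grip_force: 35.2
```

Emit:
{"fn": "carry_out", "kwargs": {
  "targets": [
    [[0, 0, -0.001], [0, 0, 0]],
    [[0, 0, -0.001], [0, 0, 0]],
    [[0, 0, -0.001], [0, 0, 0]],
    [[0, 0, -0.001], [0, 0, 0]],
    [[0, 0, -0.001], [0, 0, 0]],
    [[0, 0, -0.001], [0, 0, 0]]
  ],
  "gripper": 1
}}

```text
time: 18.55
position: [0.5092, 0.0444, 0.0414]
tool_rot: [-1.074, -2.952, -0.0]
contact_force: [0.4, 0.0, 0.0]
opening: 0.0853
grip_force: 0.0
```

Emit:
{"fn": "carry_out", "kwargs": {
  "targets": [
    [[0, 0, -0.04], [0, 0, 0]],
    [[0, 0, -0.09], [0, 0, 0]],
    [[0, 0, -0.14], [0, 0, 0]],
    [[0, 0, -0.19], [0, 0, 0]],
    [[0, 0, -0.212], [0, 0, 0]],
    [[0, 0, -0.212], [0, 0, 0]],
    [[0, 0, -0.212], [0, 0, 0]],
    [[0, 0, -0.212], [0, 0, 0]]
  ]
}}

```text
time: 19.22
position: [0.5081, 0.0444, 0.1993]
tool_rot: [-1.073, -2.95, 0.001]
contact_force: [0.1, -1.1, -0.5]
opening: 0.0854
grip_force: 0.0
```

```bash
python3 - <<'E'
from p import *
print("orange",plane("top",(296.5,143),.06).round(3),"purple",plane("top",(265,180),.065).round(3))
plan([(.556,-.127,.2,50),(.604,-.2985,.2,50),(.604,-.2985,.028,50),(.604,-.2985,.17,50),(.6065,-.123,.17,50),(.609,.053,.17,50)])
E
```

```text
orange [0.723 0.108 0.06 ] purple [0.631 0.179 0.065]
t 19.22 at [0.5081 0.0444 0.1993] theta 50.0
(0.556, -0.127, 0.2, 50) [-0.1958, -0.1342, -0.0011] [-0.0005, -0.0006, 0.0001] rows 5.0
(0.604, -0.2985, 0.2, 50) [-0.196, -0.134, 0.0] [0.0, 0.0, 0.0] rows 5.0
(0.604, -0.2985, 0.028, 50) [0.0, 0.0, 0.2293] [0.0, 0.0, 0.0] rows 5.0
(0.604, -0.2985, 0.17, 50) [0.0, 0.0, -0.1893] [0.0, 0.0, 0.0] rows 4.0
(0.6065, -0.123, 0.17, 50) [0.1479, 0.1814, 0.0] [0.0, 0.0, 0.0] rows 5.0
(0.609, 0.053, 0.17, 50) [0.1483, 0.1819, 0.0] [0.0, 0.0, 0.0] rows 5.0
```

Emit:
{"fn": "carry_out", "kwargs": {
  "targets": [
    [[-0.196, -0.134, 0], [0, 0, 0]],
    [[-0.196, -0.134, 0], [0, 0, 0]],
    [[-0.196, -0.134, 0], [0, 0, 0]],
    [[-0.196, -0.134, 0], [0, 0, 0]],
    [[-0.196, -0.134, 0], [0, 0, 0]],
    [[-0.196, -0.134, 0], [0, 0, 0]]
  ]
}}

```text
time: 19.72
position: [0.5571, -0.1302, 0.1979]
tool_rot: [-1.079, -2.947, 0.001]
contact_force: [0.1, -0.1, 0.8]
opening: 0.0856
grip_force: 0.0
```

Emit:
{"fn": "carry_out", "kwargs": {
  "targets": [
    [[-0.196, -0.134, 0], [0, 0, 0]],
    [[-0.196, -0.134, 0], [0, 0, 0]],
    [[-0.196, -0.134, 0], [0, 0, 0]],
    [[-0.196, -0.134, 0], [0, 0, 0]],
    [[-0.196, -0.134, 0], [0, 0, 0]],
    [[-0.196, -0.134, 0], [0, 0, 0]],
    [[-0.196, -0.134, 0], [0, 0, 0]],
    [[-0.196, -0.134, 0], [0, 0, 0]]
  ]
}}

```text
time: 20.38
position: [0.6046, -0.2959, 0.1995]
tool_rot: [-1.071, -2.95, -0.003]
contact_force: [-1.0, 0.5, -0.7]
opening: 0.0853
grip_force: 0.0
```

```bash
python3 - <<'E'
from p import *
s=ctrl.get_image("scene")[:,:,::-1].copy();t=ctrl.get_image("top")[:,:,::-1].copy()
plan([(.604,-.2985,.028,50)])
b=proj("scene",[.5093,.0445,.012+.08]);print("jug rim centre expected scene",b)
cv2.imwrite("pics/d4.png",np.hstack([cv2.resize(t[170:320,240:440],(400,300)),cv2.resize(s[180:330,150:350],(400,300))]))
E
```

```text
t 20.48 at [ 0.6049 -0.2961  0.2004] theta 50.1
(0.604, -0.2985, 0.028, 50) [-0.0015, -0.0034, 0.2299] [0.0002, -0.0005, 0.0007] rows 5.0
jug rim centre expected scene [343.37281059 230.71348233]
```

View pics/d4.png

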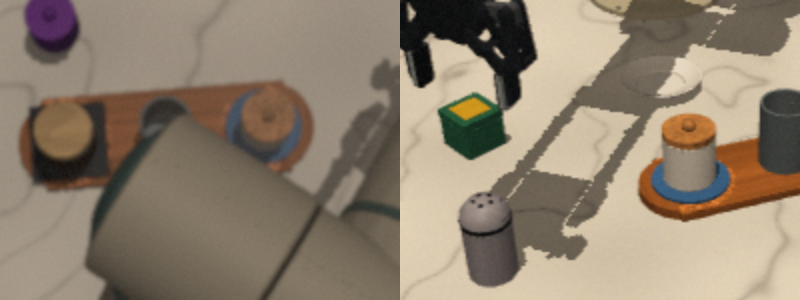

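The jug stands upright on the bare wood between the coasters, and the shaker is clear at crop (490,240). I pick up the shaker.

Emit:
{"fn": "carry_out", "kwargs": {
  "targets": [
    [[0, -0.002, 0.228], [0, 0, 0]],
    [[0, -0.002, 0.228], [0, 0, 0]],
    [[0, -0.002, 0.228], [0, 0, 0]],
    [[0, -0.002, 0.228], [0, 0, 0]],
    [[0, -0.002, 0.228], [0, 0, 0]],
    [[0, -0.002, 0.228], [0, 0, 0]],
    [[0, -0.002, 0.228], [0, 0, 0]],
    [[0, -0.002, 0.228], [0, 0, 0]]
  ]
}}

```text
time: 21.15
position: [0.6066, -0.3005, 0.033]
tool_rot: [1.071, 2.947, -0.002]
contact_force: [0.5, -0.7, 0.8]
opening: 0.0858
grip_force: 0.0
```

Emit:
{"fn": "carry_out", "kwargs": {
  "targets": [
    [[0, 0, 0], [0, 0, 0]],
    [[0, 0, 0], [0, 0, 0]],
    [[0, 0, 0], [0, 0, 0]],
    [[0, 0, 0], [0, 0, 0]],
    [[0, 0, 0], [0, 0, 0]],
    [[0, 0, 0], [0, 0, 0]],
    [[0, 0, 0], [0, 0, 0]],
    [[0, 0, 0], [0, 0, 0]]
  ],
  "gripper": 0,
  "force": 30
}}

```text
time: 21.82
position: [0.6052, -0.3, 0.0314]
tool_rot: [1.073, 2.95, -0.0]
contact_force: [-0.9, 1.8, 5.6]
opening: 0.0495
grip_force: 31.0
```

Emit:
{"fn": "carry_out", "kwargs": {
  "targets": [
    [[0, 0, -0.05], [0, 0, 0]],
    [[0, 0, -0.1], [0, 0, 0]],
    [[0, 0, -0.15], [0, 0, 0]],
    [[0, 0, -0.19], [0, 0, 0]],
    [[0, 0, -0.19], [0, 0, 0]],
    [[0, 0, -0.19], [0, 0, 0]],
    [[0, 0, -0.19], [0, 0, 0]]
  ]
}}

```text
time: 22.4
position: [0.6034, -0.2992, 0.1709]
tool_rot: [-1.073, -2.95, -0.001]
contact_force: [0.7, 0.0, -2.2]
opening: 0.0494
grip_force: 32.3
```

Emit:
{"fn": "carry_out", "kwargs": {
  "targets": [
    [[0.148, 0.181, 0], [0, 0, 0]],
    [[0.148, 0.181, 0], [0, 0, 0]],
    [[0.148, 0.181, 0], [0, 0, 0]],
    [[0.148, 0.181, 0], [0, 0, 0]],
    [[0.148, 0.181, 0], [0, 0, 0]],
    [[0.148, 0.181, 0], [0, 0, 0]]
  ]
}}

```text
time: 22.9
position: [0.6047, -0.1202, 0.1696]
tool_rot: [-1.066, -2.949, -0.002]
contact_force: [-0.0, -0.6, -0.9]
opening: 0.0493
grip_force: 32.4
```

Emit:
{"fn": "carry_out", "kwargs": {
  "targets": [
    [[0.148, 0.182, 0], [0, 0, 0]],
    [[0.148, 0.182, 0], [0, 0, 0]],
    [[0.148, 0.182, 0], [0, 0, 0]],
    [[0.148, 0.182, 0], [0, 0, 0]],
    [[0.148, 0.182, 0], [0, 0, 0]],
    [[0.148, 0.182, 0], [0, 0, 0]],
    [[0.148, 0.182, 0], [0, 0, 0]],
    [[0.148, 0.182, 0], [0, 0, 0]]
  ]
}}

```text
time: 23.57
position: [0.609, 0.0497, 0.171]
tool_rot: [-1.075, -2.951, 0.003]
contact_force: [-0.3, -0.1, -1.8]
opening: 0.0493
grip_force: 32.6
```

```bash
python3 - <<'E'
from p import *
plan([(.609,.053,.033,50)])
E
```

```text
t 23.57 at [0.609  0.0497 0.171 ] theta 50.0
(0.609, 0.053, 0.033, 50) [0.0027, 0.0037, 0.184] [-0.0007, -0.0002, -0.0002] rows 4.0
```

Emit:
{"fn": "carry_out", "kwargs": {
  "targets": [
    [[0.001, 0.002, 0.055], [0, 0, 0]],
    [[0.001, 0.002, 0.105], [0, 0, 0]],
    [[0.001, 0.002, 0.155], [0, 0, 0]],
    [[0.001, 0.002, 0.179], [0, 0, 0]],
    [[0.001, 0.002, 0.184], [0, 0, 0]],
    [[0.001, 0.002, 0.184], [0, 0, 0]],
    [[0.001, 0.002, 0.184], [0, 0, 0]],
    [[0.001, 0.002, 0.184], [0, 0, 0]]
  ]
}}

```text
time: 24.23
position: [0.6108, 0.0522, 0.0351]
tool_rot: [1.075, 2.949, 0.001]
contact_force: [-0.6, 0.2, -1.7]
opening: 0.0491
grip_force: 33.5
```

Emit:
{"fn": "carry_out", "kwargs": {
  "targets": [
    [[0, 0, 0.001], [0, 0, 0]],
    [[0, 0, 0.002], [0, 0, 0]],
    [[0, 0, 0.002], [0, 0, 0]],
    [[0, 0, 0.002], [0, 0, 0]]
  ]
}}

```text
time: 24.57
position: [0.6097, 0.0533, 0.0329]
tool_rot: [1.074, 2.952, 0.0]
contact_force: [0.2, 0.1, -1.8]
opening: 0.0495
grip_force: 33.5
```

Emit:
{"fn": "carry_out", "kwargs": {
  "targets": [
    [[0, 0, 0.001], [0, 0, 0]],
    [[0, 0, 0.002], [0, 0, 0]],
    [[0, 0, 0.002], [0, 0, 0]],
    [[0, 0, 0.002], [0, 0, 0]]
  ]
}}

```text
time: 24.9
position: [0.6095, 0.0533, 0.0309]
tool_rot: [-1.074, -2.952, -0.0]
contact_force: [1.0, -1.4, -1.5]
opening: 0.0492
grip_force: 33.5
```

Emit:
{"fn": "carry_out", "kwargs": {
  "targets": [
    [[0, 0, 0.001], [0, 0, 0]],
    [[0, 0, 0.0015], [0, 0, 0]],
    [[0, 0, 0.0015], [0, 0, 0]],
    [[0, 0, 0.0015], [0, 0, 0]]
  ]
}}

```text
time: 25.23
position: [0.6097, 0.0532, 0.0306]
tool_rot: [1.074, 2.952, 0.0]
contact_force: [-1.3, 0.3, 5.5]
opening: 0.0495
grip_force: 33.9
```

Emit:
{"fn": "carry_out", "kwargs": {
  "targets": [
    [[0, 0, -0.001], [0, 0, 0]],
    [[0, 0, -0.001], [0, 0, 0]],
    [[0, 0, -0.001], [0, 0, 0]],
    [[0, 0, -0.001], [0, 0, 0]],
    [[0, 0, -0.001], [0, 0, 0]],
    [[0, 0, -0.001], [0, 0, 0]]
  ],
  "gripper": 1
}}

```text
time: 25.73
position: [0.6095, 0.0532, 0.0305]
tool_rot: [-1.074, -2.952, -0.0]
contact_force: [0.7, -0.2, -0.2]
opening: 0.0858
grip_force: 0.0
```

Emit:
{"fn": "carry_out", "kwargs": {
  "targets": [
    [[0, 0, -0.04], [0, 0, 0]],
    [[0, 0, -0.09], [0, 0, 0]],
    [[0, 0, -0.14], [0, 0, 0]],
    [[0, 0, -0.19], [0, 0, 0]],
    [[0, 0, -0.227], [0, 0, 0]],
    [[0, 0, -0.227], [0, 0, 0]],
    [[0, 0, -0.227], [0, 0, 0]],
    [[0, 0, -0.227], [0, 0, 0]]
  ]
}}

```text
time: 26.4
position: [0.6089, 0.0532, 0.2003]
tool_rot: [-1.074, -2.951, 0.0]
contact_force: [-1.4, -0.2, -1.0]
opening: 0.085
grip_force: 0.0
```

```bash
python3 - <<'E'
from p import *
plan([(.487,-.124,.2,30.6),(.3635,-.3006,.2,30.6)])
E
```

```text
t 26.4 at [0.6089 0.0532 0.2003] theta 50.0
(0.487, -0.124, 0.2, 30.6) [-0.0273, -0.2855, 0.0005] [-0.0003, -0.0003, 0.1079] rows 6.0
(0.3635, -0.3006, 0.2, 30.6) [-0.1189, -0.2616, 0.0] [0.0, 0.0, 0.0] rows 6.0
```

Emit:
{"fn": "carry_out", "kwargs": {
  "targets": [
    [[-0.027, -0.286, 0], [0, 0, 0.108]],
    [[-0.027, -0.286, 0], [0, 0, 0.108]],
    [[-0.027, -0.286, 0], [0, 0, 0.108]],
    [[-0.027, -0.286, 0], [0, 0, 0.108]],
    [[-0.027, -0.286, 0], [0, 0, 0.108]],
    [[-0.027, -0.286, 0], [0, 0, 0.108]],
    [[-0.027, -0.286, 0], [0, 0, 0.108]]
  ]
}}

```text
time: 26.98
position: [0.4849, -0.1256, 0.1993]
tool_rot: [-1.561, -2.722, 0.001]
contact_force: [0.1, -0.3, -0.0]
opening: 0.0853
grip_force: 0.0
```

Emit:
{"fn": "carry_out", "kwargs": {
  "targets": [
    [[-0.119, -0.262, 0], [0, 0, 0]],
    [[-0.119, -0.262, 0], [0, 0, 0]],
    [[-0.119, -0.262, 0], [0, 0, 0]],
    [[-0.119, -0.262, 0], [0, 0, 0]],
    [[-0.119, -0.262, 0], [0, 0, 0]],
    [[-0.119, -0.262, 0], [0, 0, 0]],
    [[-0.119, -0.262, 0], [0, 0, 0]],
    [[-0.119, -0.262, 0], [0, 0, 0]]
  ]
}}

```text
time: 27.65
position: [0.3643, -0.2999, 0.2]
tool_rot: [-1.557, -2.727, -0.004]
contact_force: [0.4, 0.4, 0.5]
opening: 0.0853
grip_force: 0.0
```

Emit:
{"fn": "carry_out", "kwargs": {
  "targets": [
    [[0, 0, 0], [0, 0, 0]],
    [[0, 0, 0], [0, 0, 0]]
  ]
}}

```text
time: 27.82
position: [0.3647, -0.2993, 0.2005]
tool_rot: [-1.553, -2.73, -0.002]
contact_force: [-0.3, -0.4, -0.2]
opening: 0.0852
grip_force: 0.0
```

```bash
python3 - <<'E'
from p import *
s=ctrl.get_image("scene")[:,:,::-1].copy();t=ctrl.get_image("top")[:,:,::-1].copy()
plan([(.3635,-.3006,.006,30.6)])
c,m,a=blob(t,(252,220,40,33),(8,80,110),(25,120,255));e=cv2.fitEllipse(c);print("cof top",m,a,np.round(e[0]+e[1],1),plane("top",m,.105).round(4))
c,m,a=blob(t,(253,210,45,60),(0,0,0),(180,60,45));
c,m,a=blob(s,(360,200,50,35),(12,90,80),(25,255,255));print("cof scene",m,a,plane("scene",m,.101).round(4))
c,m,a=blob(s,(270,215,60,50),(5,120,60),(22,255,255));print("sug scene",m,a,plane("scene",m,.079).round(4))
cv2.imwrite("pics/d5.png",np.hstack([cv2.resize(t[150:300,220:420],(400,300)),cv2.resize(s[160:310,260:460],(400,300))]))
E
```

```text
t 27.92 at [ 0.3644 -0.2996  0.2008] theta 30.7
(0.3635, -0.3006, 0.006, 30.6) [-0.0007, -0.0019, 0.2597] [0.0001, -0.0002, 0.0007] rows 5.0
cof top [271.17867166 234.3953851 ] 534.5 [271.2 234.4  25.6  26.8] [0.496  0.1566 0.105 ]
cof scene [387.26772848 218.81721653] 439.5 [0.4997 0.1541 0.101 ]
sug scene [293.87186503 245.31098951] 365.5 [ 0.5191 -0.0727  0.079 ]
```

View pics/d5.png

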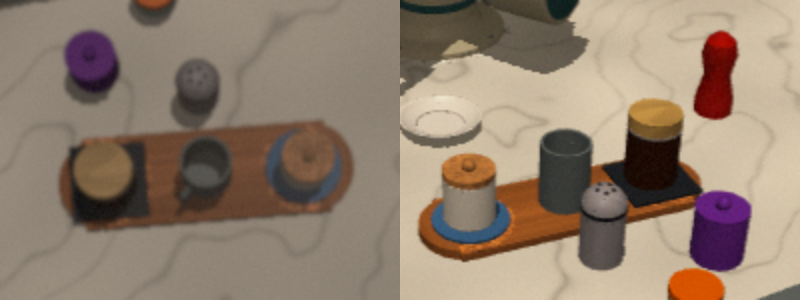

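All four placed things stand where they should: coffee (104,170), jug (205,165), sugar (305,160) and shaker (197,82) in the top crop. The coffee jar measures (0.497, 0.157). Now the tin.

Emit:
{"fn": "carry_out", "kwargs": {
  "targets": [
    [[0, -0.001, 0.258], [0, 0, 0]],
    [[0, -0.001, 0.258], [0, 0, 0]],
    [[0, -0.001, 0.258], [0, 0, 0]],
    [[0, -0.001, 0.258], [0, 0, 0]],
    [[0, -0.001, 0.258], [0, 0, 0]],
    [[0, -0.001, 0.258], [0, 0, 0]],
    [[0, -0.001, 0.258], [0, 0, 0]],
    [[0, -0.001, 0.258], [0, 0, 0]]
  ]
}}

```text
time: 28.58
position: [0.3642, -0.3021, 0.0087]
tool_rot: [1.555, 2.727, -0.001]
contact_force: [-0.1, -0.2, 1.2]
opening: 0.0851
grip_force: 0.0
```

Emit:
{"fn": "carry_out", "kwargs": {
  "targets": [
    [[0, 0, 0], [0, 0, 0]],
    [[0, 0, 0], [0, 0, 0]],
    [[0, 0, 0], [0, 0, 0]],
    [[0, 0, 0], [0, 0, 0]],
    [[0, 0, 0], [0, 0, 0]],
    [[0, 0, 0], [0, 0, 0]],
    [[0, 0, 0], [0, 0, 0]],
    [[0, 0, 0], [0, 0, 0]]
  ],
  "gripper": 0,
  "force": 25
}}

```text
time: 29.25
position: [0.3639, -0.3023, 0.0092]
tool_rot: [1.555, 2.725, -0.001]
contact_force: [-0.6, 1.3, 6.1]
opening: 0.0543
grip_force: 25.5
```

Emit:
{"fn": "carry_out", "kwargs": {
  "targets": [
    [[0, 0, -0.05], [0, 0, 0]],
    [[0, 0, -0.1], [0, 0, 0]],
    [[0, 0, -0.15], [0, 0, 0]],
    [[0, 0, -0.2], [0, 0, 0]],
    [[0, 0, -0.25], [0, 0, 0]],
    [[0, 0, -0.258], [0, 0, 0]],
    [[0, 0, -0.258], [0, 0, 0]],
    [[0, 0, -0.258], [0, 0, 0]]
  ]
}}

```text
time: 29.92
position: [0.3624, -0.3009, 0.2009]
tool_rot: [1.557, 2.728, -0.0]
contact_force: [-0.4, 0.0, -2.3]
opening: 0.0543
grip_force: 27.8
```

```bash
python3 - <<'E'
from p import *
plan([(.4085,-.1485,.2,5.2),(.453,.004,.2,5.2),(.497,.157,.2,5.2),(.497,.157,.117,5.2)])
E
```

```text
t 29.92 at [ 0.3624 -0.3009  0.2009] theta 30.6
(0.4085, -0.1485, 0.2, 5.2) [0.1437, 0.1563, 0.0012] [0.0001, 0.0001, 0.141] rows 4.0
(0.453, 0.004, 0.2, 5.2) [0.1971, 0.0775, 0.0] [0.0, 0.0, 0.0] rows 4.0
(0.497, 0.157, 0.2, 5.2) [0.1978, 0.0769, 0.0] [0.0, 0.0, 0.0] rows 4.0
(0.497, 0.157, 0.117, 5.2) [0.0, 0.0, 0.1107] [0.0, 0.0, 0.0] rows 2.0
```

Emit:
{"fn": "carry_out", "kwargs": {
  "targets": [
    [[0.144, 0.156, 0], [0, 0, 0.141]],
    [[0.144, 0.156, 0], [0, 0, 0.141]],
    [[0.144, 0.156, 0], [0, 0, 0.141]],
    [[0.144, 0.156, 0], [0, 0, 0.141]],
    [[0.144, 0.156, 0], [0, 0, 0.141]],
    [[0.144, 0.156, 0], [0, 0, 0.141]]
  ]
}}

```text
time: 30.42
position: [0.4072, -0.145, 0.1985]
tool_rot: [-2.11, -2.319, -0.0]
contact_force: [0.1, -1.0, -0.7]
opening: 0.0548
grip_force: 27.8
```

Emit:
{"fn": "carry_out", "kwargs": {
  "targets": [
    [[0.197, 0.077, 0], [0, 0, 0]],
    [[0.197, 0.077, 0], [0, 0, 0]],
    [[0.197, 0.077, 0], [0, 0, 0]],
    [[0.197, 0.077, 0], [0, 0, 0]],
    [[0.197, 0.077, 0], [0, 0, 0]],
    [[0.197, 0.077, 0], [0, 0, 0]]
  ]
}}

```text
time: 30.92
position: [0.452, 0.0042, 0.1992]
tool_rot: [-2.112, -2.322, 0.004]
contact_force: [1.4, -0.7, -1.7]
opening: 0.0543
grip_force: 27.8
```

Emit:
{"fn": "carry_out", "kwargs": {
  "targets": [
    [[0.197, 0.077, 0], [0, 0, 0]],
    [[0.197, 0.077, 0], [0, 0, 0]],
    [[0.197, 0.077, 0], [0, 0, 0]],
    [[0.197, 0.077, 0], [0, 0, 0]],
    [[0.197, 0.077, 0], [0, 0, 0]],
    [[0.197, 0.077, 0], [0, 0, 0]],
    [[0.197, 0.077, 0], [0, 0, 0]],
    [[0.197, 0.077, 0], [0, 0, 0]]
  ]
}}

```text
time: 31.58
position: [0.4963, 0.1537, 0.2002]
tool_rot: [-2.12, -2.317, 0.003]
contact_force: [0.0, 0.1, -1.7]
opening: 0.0548
grip_force: 27.8
```

```bash
python3 - <<'E'
from p import *
plan([(.497,.157,.119,5.2)])
s=ctrl.get_image("scene")[:,:,::-1].copy()
c,m,a=blob(s,(360,130,60,60),(15,130,100),(30,255,255));X=ctrl.get_obs()["position"]
print("plate scene",m,a,"plane",plane("scene",m,X[2]-.009+.05).round(4))
cv2.imwrite("pics/d6.png",cv2.resize(s[120:300,280:460],(400,400)))
E
```

```text
t 31.58 at [0.4963 0.1537 0.2002] theta 5.1
(0.497, 0.157, 0.119, 5.2) [0.0044, 0.0015, 0.1083] [-0.0006, 0.0003, -0.0007] rows 2.0
plate scene [389.22222222 165.        ] 3.0 plane [0.5086 0.1419 0.2415]
```

View pics/d6.png

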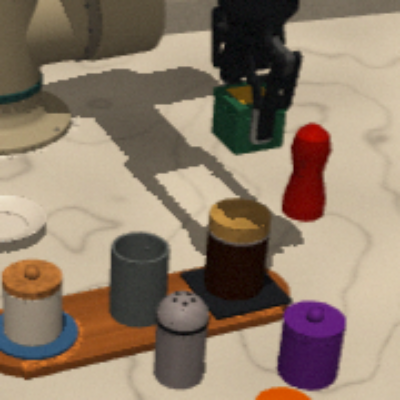

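The tin is held level above the coffee jar, at crop (248,115) over the lid at (238,215). I lower it.

Emit:
{"fn": "carry_out", "kwargs": {
  "targets": [
    [[0.003, 0.001, 0.05], [0, 0, 0]],
    [[0.003, 0.001, 0.09], [0, 0, 0]],
    [[0.003, 0.001, 0.104], [0, 0, 0]],
    [[0.003, 0.001, 0.106], [0, 0, 0]],
    [[0.003, 0.001, 0.106], [0, 0, 0]],
    [[0.003, 0.001, 0.106], [0, 0, 0]],
    [[0.003, 0.001, 0.106], [0, 0, 0]],
    [[0.003, 0.001, 0.106], [0, 0, 0]]
  ]
}}

```text
time: 32.3
position: [0.4984, 0.1582, 0.1228]
tool_rot: [2.118, 2.318, 0.004]
contact_force: [0.4, -0.6, -0.8]
opening: 0.0549
grip_force: 27.8
```

Emit:
{"fn": "carry_out", "kwargs": {
  "targets": [
    [[0, 0, 0.001], [0, 0, 0]],
    [[0, 0, 0.001], [0, 0, 0]],
    [[0, 0, 0.001], [0, 0, 0]]
  ]
}}

```text
time: 32.55
position: [0.4975, 0.1583, 0.121]
tool_rot: [2.118, 2.32, 0.001]
contact_force: [0.6, -0.1, -1.0]
opening: 0.0546
grip_force: 27.8
```

Emit:
{"fn": "carry_out", "kwargs": {
  "targets": [
    [[-0.001, 0, 0.002], [0, 0, 0]],
    [[-0.001, 0, 0.004], [0, 0, 0]],
    [[-0.001, 0, 0.004], [0, 0, 0]],
    [[-0.001, 0, 0.004], [0, 0, 0]],
    [[-0.001, 0, 0.004], [0, 0, 0]]
  ]
}}

```text
time: 32.97
position: [0.4974, 0.1575, 0.1176]
tool_rot: [-2.118, -2.32, 0.0]
contact_force: [-0.2, -0.6, -1.8]
opening: 0.0548
grip_force: 27.8
```

Emit:
{"fn": "carry_out", "kwargs": {
  "targets": [
    [[0, 0, 0.001], [0, 0, 0]],
    [[0, 0, 0.001], [0, 0, 0]],
    [[0, 0, 0.001], [0, 0, 0]],
    [[0, 0, 0.001], [0, 0, 0]]
  ]
}}

```text
time: 33.3
position: [0.4975, 0.1575, 0.1169]
tool_rot: [-2.118, -2.32, -0.0]
contact_force: [-0.4, 0.3, -1.2]
opening: 0.0547
grip_force: 27.8
```

Emit:
{"fn": "carry_out", "kwargs": {
  "targets": [
    [[0, 0, 0.001], [0, 0, 0]],
    [[0, 0, 0.001], [0, 0, 0]],
    [[0, 0, 0.001], [0, 0, 0]],
    [[0, 0, 0.001], [0, 0, 0]]
  ]
}}

```text
time: 33.63
position: [0.4976, 0.1575, 0.1163]
tool_rot: [2.118, 2.32, 0.001]
contact_force: [-0.1, 0.2, -0.1]
opening: 0.0551
grip_force: 27.9
```

Contact made. I release, rise and step back out of the camera's view.

Emit:
{"fn": "carry_out", "kwargs": {
  "targets": [
    [[0, 0, 0], [0, 0, 0]],
    [[0, 0, 0], [0, 0, 0]],
    [[0, 0, 0], [0, 0, 0]],
    [[0, 0, 0], [0, 0, 0]],
    [[0, 0, 0], [0, 0, 0]],
    [[0, 0, 0], [0, 0, 0]]
  ],
  "gripper": 1
}}

```text
time: 34.13
position: [0.4975, 0.1575, 0.1162]
tool_rot: [-2.118, -2.32, -0.0]
contact_force: [-0.7, 0.3, 0.1]
opening: 0.0852
grip_force: 0.0
```

Emit:
{"fn": "carry_out", "kwargs": {
  "targets": [
    [[0, 0, -0.04], [0, 0, 0]],
    [[0, 0, -0.09], [0, 0, 0]],
    [[0, 0, -0.14], [0, 0, 0]],
    [[0, 0, -0.18], [0, 0, 0]],
    [[0, 0, -0.18], [0, 0, 0]],
    [[0, 0, -0.18], [0, 0, 0]]
  ]
}}

```text
time: 34.63
position: [0.4985, 0.1577, 0.2533]
tool_rot: [2.116, 2.318, 0.006]
contact_force: [-0.8, 0.5, -0.1]
opening: 0.0853
grip_force: 0.0
```

Emit:
{"fn": "carry_out", "kwargs": {
  "targets": [
    [[-0.32, -0.18, 0], [0, 0, 0]],
    [[-0.32, -0.18, 0], [0, 0, 0]],
    [[-0.32, -0.18, 0], [0, 0, 0]],
    [[-0.32, -0.18, 0], [0, 0, 0]],
    [[-0.32, -0.18, 0], [0, 0, 0]],
    [[-0.32, -0.18, 0], [0, 0, 0]],
    [[-0.32, -0.18, 0], [0, 0, 0]],
    [[-0.32, -0.18, 0], [0, 0, 0]]
  ]
}}

```text
time: 35.3
position: [0.3819, -0.0971, 0.2496]
tool_rot: [-2.123, -2.312, 0.006]
contact_force: [0.6, -0.4, 0.2]
opening: 0.0853
grip_force: 0.0
```

```bash
python3 - <<'E'
from p import *
plan([])
s=ctrl.get_image("scene")[:,:,::-1].copy();t=ctrl.get_image("top")[:,:,::-1].copy()
a=blob(t,(250,205,45,50),(15,90,100),(30,255,255));b=blob(s,(360,160,60,50),(15,150,100),(30,255,255))
for n,q in(("top",a),("scene",b)):print(n,q[1].round(1),q[2],plane(n,q[1],.157).round(4))
print("tri",tri(a[1],b[1]))
c,m,_=blob(s,(400,170,35,55),(0,150,20),(10,255,255));print("mill scene",m.round(1),"was 417.8 198.0")
cv2.imwrite("pics/d7.png",np.hstack([cv2.resize(t[150:300,220:420],(400,300)),cv2.resize(s[150:300,260:460],(400,300))]))
E
```

```text
t 35.3 at [ 0.3819 -0.0971  0.2496] theta 4.9
top [267.3 229.5] 260.5 [0.4968 0.1597 0.157 ]
scene [390.8 196.3] 110.5 [0.4958 0.159  0.157 ]
tri (array([0.49656698, 0.15920801, 0.15740661]), np.float64(0.0010376676289123937))
mill scene [417.8 198. ] was 417.8 198.0
```

View pics/d7.png

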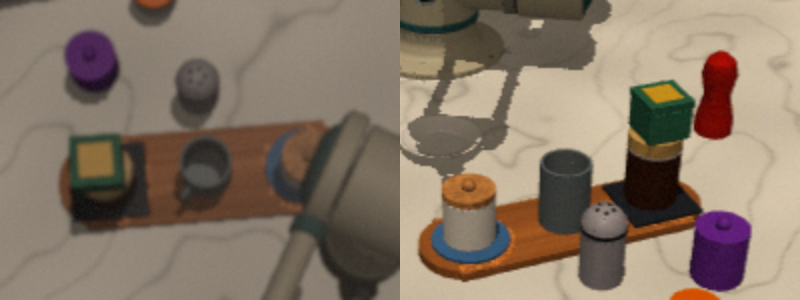

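The tin is level on the coffee jar, its plate at (0.497, 0.159) against the jar's (0.497, 0.157). The mill's pixel hasn't moved. By the release poses, the jug and shaker are 101 mm apart on the cross line. I hand in.

```bash
python3 -c "
from rig import ctrl
print(ctrl.close_job())"
```

```text
the job is handed in; nothing more can be done
None
```

I laid out the coffee board and handed it in at about 35 s of robot time. In the last pictures everything was upright, the tea tin was about 2 mm off the coffee jar's centre, and the pepper mill hadn't moved; I haven't seen the judge's verdict.

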